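# Clear the old battery packs off the lab bench

### The arm

A 7-joint arm with a two-finger parallel gripper is mounted at the origin on the work surface. World frame = base frame: x ahead of the robot, y to its left, z up, the work surface at z = 0. Lengths are in m, angles in rad, forces in N, time in s.
With the tool pointing down it reaches from about 0.35 to 0.9 m from the base axis. Payload 8.1 kg.
Tool frame: the origin (TCP) lies between the finger pads; the fingertips stand 22 mm ahead of it and the grasp point (between the pads) lies 3 mm ahead of it; z points along the fingers, y is the direction in which the jaws open and shut (so a half turn about z gives the same grasp; the last joint's range is limited). The gripper opens to 92 mm and grips with 3 to 60 N. Pads are 19 mm wide; open, the fingers measure 130 mm over their backs; the gripper's body (75 mm by 190 mm) begins 47 mm behind the grasp point.
Start: joints at [1.067, 0.434, 0.025, 1.573, -0.012, 1.134, -0.075], TCP at [0.244, -0.575, 0.249] pointing down, gripper open.
Joint ranges: [-2.62, 2.62], [-0.44, 2.09], [-1.27, 1.32], [0.08, 2.57], [-1.32, 4.46], [0.12, 2], [-2.74, 2.74]. Speed limits (rad/s): [2.22, 2.22, 3.01, 3.01, 3.14, 3.14, 3.14].

### API

Orientations are given as a unit quaternion [x, y, z, w].
In Python, from rig import env gives the robot as it stands.
- The arm moves only by the tool play_rows, never from a script. Its argument "increments" is a list of rows, each a list of 7 numbers: the opening, from 0 (shut) to 1 (fully open), then the shift along the tool's x, y, z in units of 40 mm (1.0 is 40 mm), then the turn, a rotation vector about the tool's x, y, z in units of 6 degrees (1.0 is 6 degrees). A call has 1 to 12 rows; each row shifts and turns the commanded pose from where the row before left it, along the tool's axes as they then stand; what a row does not reach is not made up. A row lasts 1/10 s, in which the tool goes at most 50 mm and 8.59 degrees, less where a joint would pass 70% of its speed; a pose out of reach is approached as far as the arm can. A call is refused whole if a number of a shift passes 1 or a number of a turn 1, either way. A call with a gripper value outside its range is refused whole. The fingers move at their own pace and stop on an object; "newtons" is the grip in N (left out, the last holds). Time passes only in rows, so rows that do not move let the fingers close. It gives the time, the measured TCP pose, the force and the opening at its end, in the units of the state.
- env.get_state(): the state, without advancing time (a new reading comes with each control period).
- env.snapshot(name): name is "scene" or "top" or "wrist"; returns a dict with "pixels" (420x560x3 uint8, blue, green, red), "fov_y" (degrees; the focal length in pixels is half the picture's height over the tangent of half this angle, whatever the lens; pixels are square), "cx", "cy" (the principal point, pixels), "rvec" (rotation vector, rad) and "tvec" (3), from world to camera coordinates, as OpenCV has them. Camera axes: x right, y down, z forward; pixel columns grow to the right and rows downward; lengths in m; the calibration is good to about 2 mm. A picture is of the moment at which its call begins. There is no depth.
- env.job_done(): hands the job in, once; it reports no verdict.
The state is a dict: "time": time; "joint_pos": joint angles; "joint_vel": joint speeds; "joint_torque": joint torques, N m; "ee_pos": TCP position; "orientation": TCP orientation; "wrist_force": force on the tool from outside, world axes, zero at the start; "moment": the same for the moment, N m; "finger_gap": finger opening in m.
Only numpy, scipy, OpenCV 4.12 (cv2) and the standard library are available. Lean on these libraries where they do the work, as an engineer would, in place of code of your own. Each camera call takes 0.05 s, during which the arm holds its last target. There are 200 camera calls.

### The job

Clear the old battery packs off the bench: post every flat pack through the sprung flap of the collection box, pushing each one right in so that it drops inside and the flap shuts behind it. The one swollen pack must not go in there: lay it in the aluminium pot and then put the pot's lid on, seated and level. Leave the other things on the bench undisturbed.

Things in the scene. Friction and masses are not known exactly. Their poses are not given: they have to be found in the camera images.
- pack0: Spent handset battery pack, a flat grey hard-cased block 90 long (own x) x 36 wide (own y) x 18 thick mm, about 140 g, with small brass contacts on its +x end; lies flat on the bench. Origin: centre of its underside. One of up to five alike; None if absent.
- pack1: Spent handset battery pack, a flat grey hard-cased block 90 long (own x) x 36 wide (own y) x 18 thick mm, about 140 g, with small brass contacts on its +x end; lies flat on the bench. Origin: centre of its underside. One of up to five alike; None if absent.
- pack2: Spent handset battery pack, a flat grey hard-cased block 90 long (own x) x 36 wide (own y) x 18 thick mm, about 140 g, with small brass contacts on its +x end; lies flat on the bench. Origin: centre of its underside. One of up to five alike; None if absent.
- pack3: Spent handset battery pack, a flat grey hard-cased block 90 long (own x) x 36 wide (own y) x 18 thick mm, about 140 g, with small brass contacts on its +x end; lies flat on the bench. Origin: centre of its underside. One of up to five alike; None if absent.
- pack4: Spent handset battery pack, a flat grey hard-cased block 90 long (own x) x 36 wide (own y) x 18 thick mm, about 140 g, with small brass contacts on its +x end; lies flat on the bench. Origin: centre of its underside. One of up to five alike; None if absent.
- swollen: The swollen pack: same grey case, 90 (own x) x 36 (own y) mm, about 130 g; its straight sides are 16 mm high and its top bulges like a pillow to 30 mm in the middle. Lies flat on its flat underside. Origin: centre of its underside. Always present, one only.
- box: Battery collection box, fixed: 300 deep (own x) x 170 wide (y) x 240 mm high, grey bin with clear hood, hollow, closed but for the slot. Front looks along own -x. From the front edge (x=-150 mm) a flat loading apron, 60 mm deep, 200 mm above the bench, leads to the hood's upright front face (x=-90 mm), 4 mm thick; no floor behind it at that height. Origin: centre of underside.
- slot (a point): Middle of the slot's lower edge, on the outside of the hood's front face, flush with the apron; axes as the box's: +x points into the slot. Slot 66 mm wide (y), 28 mm high; the face goes on 12 mm above it to the hood top. A pack laid half in stays on the apron; pushed on until its tail reaches the face, it tips and drops to the bin floor.
- flap (a joint): Angle (rad) of the steel flap closing the slot from inside: hinged along the slot's upper edge 8 mm behind the outer face; 0 = shut, hanging down; grows to 1.45 as a pack pushes its lower edge inward. A light spring shuts it (0.2 N at its lower edge when shut, about 0.5 N when it lies on a pack).
- pot: Round open aluminium pot, loose, 700 g, 60 mm high, outer diameter 162 mm and inner diameter 156 mm at the rim (150 mm at the floor), 3 mm wall, inner floor 4 mm up. Origin: centre of its underside.
- lid: Loose lid of the pot, 250 g, on the bench right way up. Disc 172 mm in diameter, 3 mm thick; beneath it a plug 8 mm deep, tapering from 144 to 132 mm, that goes inside the rim; on top a black knob 27 mm in diameter, 11 to 36 mm above the origin. Origin: centre of the plug's underside; seated on the pot it is 52 mm above the pot's origin.
- bracket: Bystander: black C-shaped printed bracket, 120 mm across, 7 mm high. Origin: centre of its arc.
- screwdriver: Bystander: screwdriver 160 mm long lying on the bench.
- spool: Bystander: spool of solder, 60 mm diameter, 42 mm high.
- multimeter: Bystander: yellow and black multimeter lying flat, 150 x 75 x 45 mm.
- pen_cup: Bystander: white cup of pens, 76 mm diameter, about 170 mm high with the pens.
- mouse: Bystander: black computer mouse, 100 x 60 x 34 mm.

How it is judged:
By the outcome, as a careful person would: the job done as asked, in the order asked, and still so for the second after the job is handed in, with the robot touching nothing.
Of pack0, pack1, pack2, pack3, pack4 only 3 to 5 are there at a start; the rules pass over those that are not, and their reading is None.
At some moment in a run one of pack0, pack1, pack2, pack3, pack4, swollen may be knocked a few centimetres aside while the robot is not near it.
It also fails if it takes over 210 s, if anything falls off the work surface, if the arm or the gripper's body presses on something with over 40 N, if the wrist force passes 120 N, or if a joint passes its speed limit or range.

## Working session

There is one attempt and no reset: what is moved stays moved. The work goes in short steps, Python scripts to look and compute and a tool call to move; the robot and the scene stay as the last step left them, time stands still between calls to the robot, and variables do not carry over. Pictures are saved under pics/ and viewed, about 12 in all and at most 16, crops included, and the job is handed in when it is done.

Besides the shell and the picture viewer there is one more tool, called after "Request:" by a JSON object that holds its "fn" and its "kwargs", one argument or row to a line. play_rows: Moves the arm, as the interface text tells. Its arguments: {"type":"object","properties":{"increments":{"type":"array","items":{"type":"array","items":{"type":"number"}}},"newtons":{"type":"number"}},"required":["increments"]}

```bash
ls; mkdir -p pics; cat > h.py <<'E'
import numpy as np, cv2
from rig import env
from scipy.spatial.transform import Rotation as R
def snap(name,out=None):
    s=env.snapshot(name); p=np.asarray(s["pixels"]).copy()
    if out: cv2.imwrite("pics/"+out+".png",p)
    f=p.shape[0]/2/np.tan(np.radians(s["fov_y"])/2)
    s["K"]=np.array([[f,0,s["cx"]],[0,f,s["cy"]],[0,0,1]]); s["p"]=p
    s["Rm"]=cv2.Rodrigues(np.array(s["rvec"],float))[0]; s["t"]=np.array(s["tvec"],float)
    return s
def ray(s,u,v,z=0.):
    d=s["Rm"].T@np.linalg.inv(s["K"])@np.array([u,v,1.]); c=-s["Rm"].T@s["t"]
    return c+d*(z-c[2])/d[2]
def proj(s,P):
    q=s["K"]@(s["Rm"]@np.array(P,float)+s["t"]); return q[:2]/q[2]
def load(n):
    import pickle; return pickle.load(open(n,"rb"))
def save(s,n):
    import pickle; pickle.dump({k:s[k] for k in("K","Rm","t","p")},open(n,"wb"))
E
python3 - <<'E'
from h import *
for n in("scene","top"):
    s=snap(n,n+"0"); save(s,n+".pkl"); print(n,s["K"][0,0],-s["Rm"].T@s["t"],s["Rm"].tolist())
st=env.get_state();print(st)
E
```

```text
pics
scene 458.99964003572705 [1.10596769 0.88732978 0.93162017] [[-0.8657050342092205, 0.5005093497024926, 0.006721949508912722], [0.2918828999712777, 0.515673197759018, -0.8055343107635737], [-0.40664378324175754, -0.6953930859401585, -0.5925110037606507]]
top 496.02727759596365 [ 0.33318349 -0.03650153  1.59623812] [[0.01173927233598926, -0.9998190423552609, -0.014969035668043695], [-0.9876996628752874, -0.009260056324066901, -0.15608852396290734], [0.15592166443783712, 0.01661727717421803, -0.9876296373936182]]
{'time': 0.1, 'joint_pos': array([ 1.06743402,  0.43514804,  0.02499666,  1.57401317, -0.01160429,
        1.1339997 , -0.07511789]), 'joint_vel': array([ 6.24296504e-04, -1.51722521e-03, -4.75566490e-04, -3.53114631e-03,
       -1.96471982e-05,  1.07439679e-03, -1.40937657e-03]), 'joint_torque': array([ 2.84632428e-03, -6.69131255e+01,  9.87897255e-01, -3.15146112e+01,
       -6.05139951e-02,  3.74194491e-02,  6.09245808e-05]), 'ee_pos': array([ 0.24359909, -0.57510404,  0.24802424]), 'orientation': array([ 9.80001493e-01,  1.98988865e-01, -2.07229283e-04, -6.80708411e-04]), 'wrist_force': array([-0.04873888,  0.05728671, -0.65141034]), 'moment': array([-0.00723278, -0.0246574 , -0.027794  ]), 'finger_gap': 0.09142172224869037}
```

View pics/top0.png

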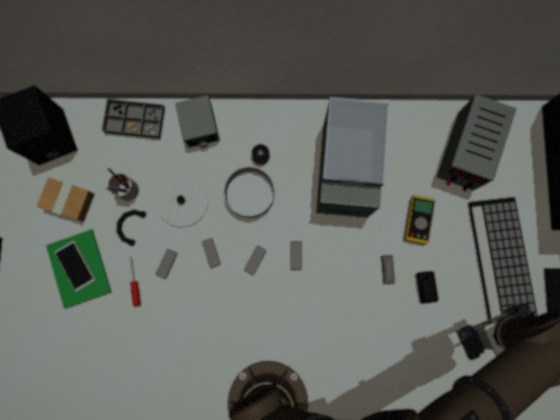

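View pics/scene0.png

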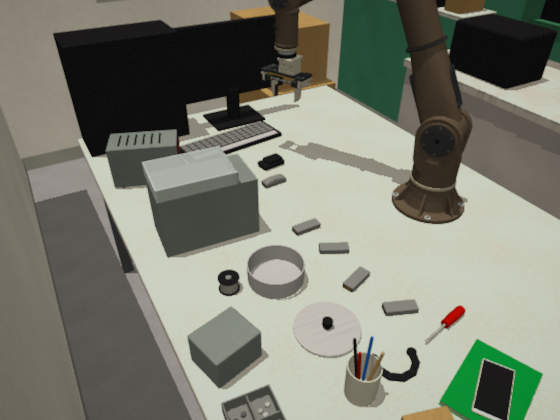

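The top view shows five grey packs, at (166,263), (211,252), (256,260), (296,255) and (388,269), with the last one probably swollen. The pot is at (249,193), the lid at (181,201), and the box front is near (350,210). The scene view shows the same layout. Next I'll measure them.

```bash
cat > packs.py <<'E'
from h import *
def packs(s,z=0.018):
    h=cv2.cvtColor(s["p"],cv2.COLOR_BGR2GRAY); hsv=cv2.cvtColor(s["p"],cv2.COLOR_BGR2HSV)
    m=((h<150)&(h>45)&(hsv[...,1]<60)).astype(np.uint8)
    out=[]
    for c in cv2.findContours(m,cv2.RETR_EXTERNAL,cv2.CHAIN_APPROX_NONE)[0]:
        if not 150<cv2.contourArea(c)<900: continue
        w=np.array([ray(s,*q,z)[:2] for q in c[:,0,:].astype(float)],np.float32)
        (x,y),(a,b),t=cv2.minAreaRect(w*1000)
        if a<b: a,b,t=b,a,t+90
        out.append((x,y,a,b,(t+90)%180-90,c[:,0].mean(0).round()))
    return out
if __name__=="__main__":
    s=snap("top"); 
    for o in packs(s): print(*[np.round(v,1) for v in o])
E
python3 - <<'E'
from packs import *
s=load("top.pkl")
for o in packs(s): print(*[np.round(v,1) for v in o])
a=cv2.resize(s["p"][80:310,140:420],None,fx=2.8,fy=2.6,interpolation=cv2.INTER_CUBIC)
cv2.imwrite("pics/c1.png",a)
t=load("scene.pkl")["p"][140:330,140:440]
cv2.imwrite("pics/c2.png",cv2.resize(t,None,fx=2.6,fy=2.6,interpolation=cv2.INTER_CUBIC))
E
```

```text
(no output)
```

View pics/c1.png

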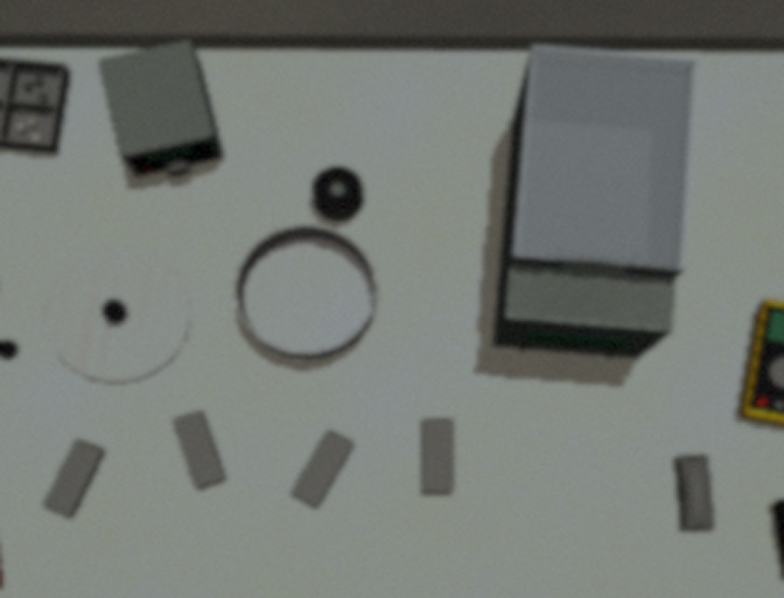

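View pics/c2.png

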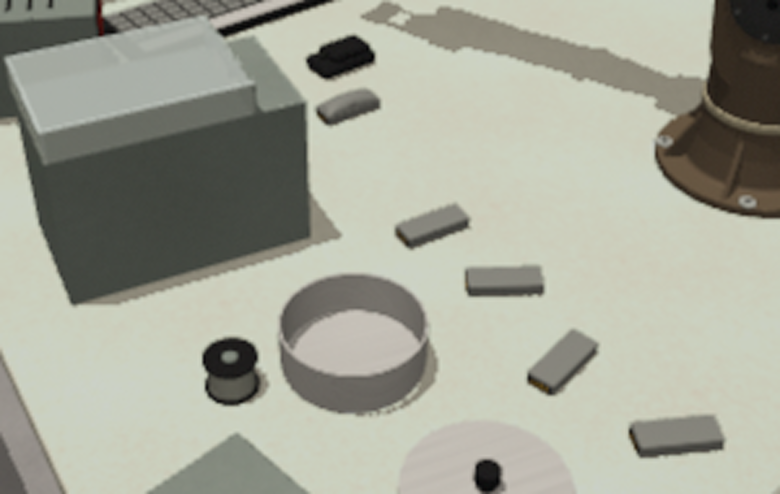

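Both crops confirm it: the right-hand pack at top (388,269) has the pillow bulge, so it is the swollen one, and the other four are flat. The box apron faces the robot, with its front edge at about crop row 325.

```bash
python3 - <<'E'
from packs import *
s=load("top.pkl"); g=cv2.cvtColor(s["p"],cv2.COLOR_BGR2GRAY); 
for u,v in((166,263),(211,252),(256,260),(296,255),(388,269),(330,260),(190,200),(250,195),(350,195),(350,150),(181,200)): print((u,v),s["p"][v,u])
b=cv2.createCLAHE(2,(4,4)).apply(g)[85:225,300:410]
cv2.imwrite("pics/c3.png",np.hstack([cv2.resize(b,None,fx=4,fy=4,interpolation=cv2.INTER_CUBIC),]))
import pickle
t=load("scene.pkl"); gt=cv2.cvtColor(t["p"],cv2.COLOR_BGR2GRAY); print(gt[247,333],gt[260,290])
E
```

```text
(166, 263) [81 87 87]
(211, 252) [83 87 88]
(256, 260) [84 90 91]
(296, 255) [84 88 89]
(388, 269) [82 85 84]
(330, 260) [136 142 135]
(190, 200) [136 140 137]
(250, 195) [138 141 135]
(350, 195) [80 86 80]
(350, 150) [115 112 107]
(181, 200) [12 16 16]
133 113
```

View pics/c3.png

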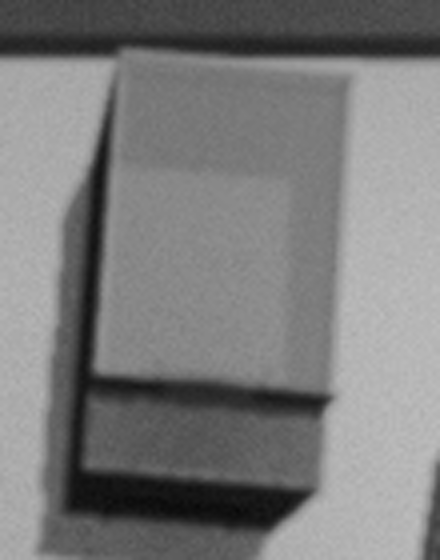

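The enhanced crop shows the hood top corners at crop (122,50), (352,72), (332,398) and (93,380), and the apron front edge from (82,472) to (322,487). Crop pixels are 4x with origin (300,85).

```bash
sed -i 's/(h<150)&(h>45)/(h<112)\&(h>45)/' packs.py; python3 - <<'E'
from packs import *
s=load("top.pkl")
for o in packs(s): print(*[np.round(v,1) for v in o])
f=lambda u,v,z: ray(s,300+u/4-.4,85+v/4-.4,z).round(4)
for u,v,z in((122,50,.24),(352,72,.24),(332,390,.24),(93,373,.24),(82,472,.2),(322,487,.2)): print(u,v,f(u,v,z))
# lid knob, pot rim
g=cv2.cvtColor(s["p"],cv2.COLOR_BGR2GRAY)
m=(g<50).astype(np.uint8); m[:185]=0;m[215:]=0;m[:,:170]=0;m[:,195:]=0
M=cv2.moments(m,True); print("knob px",M["m10"]/M["m00"],M["m01"]/M["m00"],M["m00"],ray(s,M["m10"]/M["m00"],M["m01"]/M["m00"],.034))
crop=cv2.resize(g[160:235,150:280],None,fx=6,fy=6,interpolation=cv2.INTER_CUBIC)
crop=cv2.normalize(np.clip(crop.astype(float),70,150),None,0,255,cv2.NORM_MINMAX).astype(np.uint8)
cv2.imwrite("pics/c4.png",crop)
E
```

```text
353.6 -493.2 102.3 67.2 7.3 [426. 287.]
406.5 -373.0 92.3 40.7 3.3 [387. 269.]
417.3 327.2 92.7 40.5 -24.4 [166. 264.]
431.6 45.7 92.1 37.7 -27.6 [255. 260.]
447.5 -83.8 92.2 35.1 0.4 [295. 255.]
453.1 185.9 94.3 39.0 19.2 [211. 253.]
539.3 455.2 121.5 83.4 -18.6 [128. 225.]
659.5 493.6 131.3 100.2 64.0 [121. 187.]
122 50 [ 0.8864 -0.1742  0.24  ]
352 72 [ 0.8708 -0.3382  0.24  ]
332 390 [ 0.6382 -0.3187  0.24  ]
93 373 [ 0.649  -0.1525  0.24  ]
82 472 [ 0.5858 -0.1478  0.2   ]
322 487 [ 0.5765 -0.3183  0.2   ]
knob px 180.5 199.5 38.0 [0.62194103 0.2867612  0.034     ]
```

View pics/c4.png

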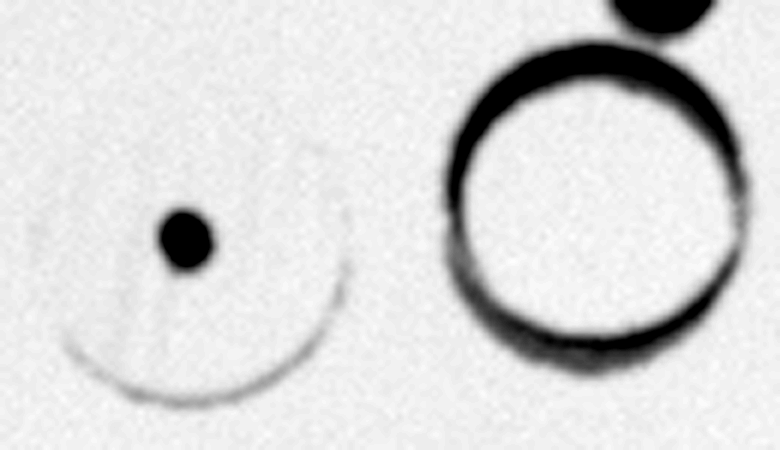

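The lid knob is at crop (186,240). The pot rim centre is near crop (596,188), which is top (248.9,190.9). Starting with the pack at (0.447,-0.084): square the tool up and go above it.

```bash
cat > go.py <<'E'
import sys
from h import *
def go(x,y,z,yaw):
    """remaining: turn about tool axes (units, from now), shift in tool axes once turned (units); yaw deg of tool x, z = fingertip height"""
    st=env.get_state(); Rc=R.from_quat(st["orientation"])
    Rt=R.from_euler("z",yaw,degrees=True)*R.from_euler("x",180,degrees=True)
    rv=np.degrees((Rc.inv()*Rt).as_rotvec())/6
    d=np.array([x,y,z+.022])-st["ee_pos"]
    print("t",round(st["time"],2),"ee",st["ee_pos"].round(4),"gap",round(st["finger_gap"],4),"F",np.round(st["wrist_force"],1))
    print("turn",rv.round(2),"shift",(Rt.inv().apply(d)/.04).round(2))
if __name__=="__main__": go(*map(float,sys.argv[1:5]))
E
python3 go.py .4475 -.0838 .12 0.4; python3 -c "
from h import *
s=load('top.pkl'); print(ray(s,248.9,190.9,.06))"
```

```text
t 0.1 ee [ 0.2436 -0.5751  0.248 ] gap 0.0914 F [-0.   0.1 -0.7]
turn [-0.01  0.    3.76] shift [  5.18 -12.25   2.65]
[0.64670742 0.06568512 0.06      ]
```

Request:
{"fn": "play_rows", "kwargs": {
  "increments": [
    [1, 0, 0, 0, 0, 0, 0.97],
    [1, 0, 0, 0, 0, 0, 0.97],
    [1, 0, 0, 0, 0, 0, 0.97],
    [1, 0, 0, 0, 0, 0, 0.97],
    [1, 0.5, -1, 0, 0, 0, 0],
    [1, 0.6, -1, 0, 0, 0, 0],
    [1, 0.6, -1, 0, 0, 0, 0],
    [1, 0.6, -1, 0, 0, 0, 0],
    [1, 0.6, -1, 0, 0, 0, 0],
    [1, 0.6, -1, 0, 0, 0, 0],
    [1, 0.6, -1, 0, 0, 0, 0],
    [1, 0.6, -1, 0, 0, 0, 0]
  ],
  "newtons": 20
}}

```text
time: 1.3
ee_pos: [0.4341, -0.2547, 0.2486]
orientation: [1.0, -0.003, -0.0, -0.0]
wrist_force: [0.8, -0.8, 0.2]
finger_gap: 0.0915
```

```bash
python3 go.py .4475 -.0838 .12 0.4
```

```text
t 1.3 ee [ 0.4341 -0.2547  0.2486] gap 0.0915 F [ 0.8 -0.8  0.2]
turn [-0.    0.   -0.12] shift [ 0.37 -4.27  2.67]
```

Request:
{"fn": "play_rows", "kwargs": {
  "increments": [
    [1, 0.05, -1, 0.5, 0, 0, 0],
    [1, 0, -1, 0.5, 0, 0, 0],
    [1, 0, -1, 0.5, 0, 0, 0],
    [1, 0, -1, 0.5, 0, 0, 0],
    [1, 0, -0.27, 0.3, 0, 0, 0],
    [1, 0, 0, 0, 0, 0, 0]
  ]
}}

```text
time: 1.9
ee_pos: [0.4353, -0.0836, 0.1553]
orientation: [1.0, -0.001, -0.002, -0.0]
wrist_force: [-0.1, -0.1, -0.5]
finger_gap: 0.0919
```

```bash
cat > wr.py <<'E'
from h import *
import sys
s=snap("wrist",sys.argv[1]); save(s,"w.pkl"); g=cv2.cvtColor(s["p"],cv2.COLOR_BGR2GRAY)
z=float(sys.argv[2]) if len(sys.argv)>2 else .018
print("cam",(-s["Rm"].T@s["t"]).round(3),"f",s["K"][0,0])
m=cv2.morphologyEx(((g<112)&(g>45)).astype(np.uint8),cv2.MORPH_OPEN,np.ones((5,5)))
for c in cv2.findContours(m,cv2.RETR_EXTERNAL,cv2.CHAIN_APPROX_NONE)[0]:
    if cv2.contourArea(c)<2500: continue
    w=np.array([ray(s,*q,z)[:2] for q in c[:,0,:].astype(float)],np.float32)
    (x,y),(a,b),t=cv2.minAreaRect(w*1000)
    if a<b: a,b,t=b,a,t+90
    print(np.round([x,y,a,b,(t+90)%180-90],1),"bbox",cv2.boundingRect(c))
E
python3 wr.py w1; python3 go.py .4275 -.0838 .003 0.4
```

```text
cam [ 0.508 -0.084  0.291] f 297.8020968682242
[215.2  22.5 458.8  82.8 -89.9] bbox (0, 361, 389, 59)
[336.4 -82.8 348.4  55.3  89.7] bbox (113, 273, 340, 49)
t 1.95 ee [ 0.436  -0.0854  0.1562] gap 0.0919 F [ 0.4 -0.9  0.3]
turn [-0.    0.02 -0.1 ] shift [-0.21 -0.04  3.28]
```

View pics/w1.png

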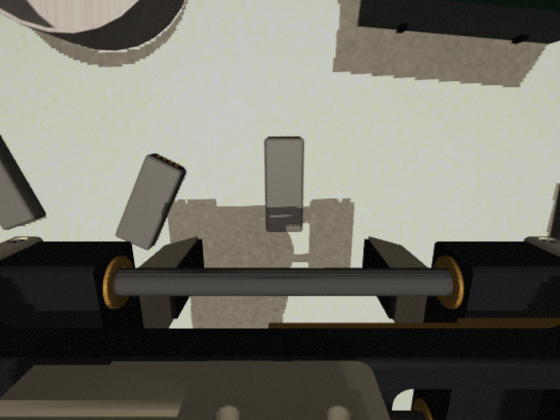

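The wrist picture shows the pack at columns 265–303 and rows 137–230, between the open fingers and partly in the gripper's shadow. The pot is at upper left.

```bash
python3 -c "
from h import *
s=load('w.pkl')
for u,v in((265,184),(303,184),(284,137),(284,229),(153,153),(184,171),(133,245)): print(u,v,ray(s,u,v,.018).round(4))"
```

```text
265 184 [ 0.4555 -0.0667  0.018 ]
303 184 [ 0.4555 -0.102   0.018 ]
284 137 [ 0.498  -0.0843  0.018 ]
284 229 [ 0.4113 -0.0843  0.018 ]
153 153 [0.4841 0.0342 0.018 ]
184 171 [0.4677 0.0076 0.018 ]
133 245 [0.3947 0.0644 0.018 ]
```

Request:
{"fn": "play_rows", "kwargs": {
  "increments": [
    [1, 0, 0, 0.9, 0, 0, -0.05],
    [1, 0, 0, 0.9, 0, 0, -0.05],
    [1, 0, 0, 0.9, 0, 0, 0],
    [1, 0, 0, 0.5, 0, 0, 0],
    [1, 0, 0, 0.05, 0, 0, 0],
    [0.2, 0, 0, 0, 0, 0, 0],
    [0.2, 0, 0, 0, 0, 0, 0],
    [0.2, 0, 0, 0, 0, 0, 0],
    [0.2, 0, 0, 0, 0, 0, 0],
    [0.2, 0, 0, 0, 0, 0, 0]
  ],
  "newtons": 25
}}

```text
time: 2.95
ee_pos: [0.437, -0.0858, 0.0273]
orientation: [1.0, 0.002, 0.001, 0.0]
wrist_force: [-1.2, -0.2, 0.0]
finger_gap: 0.0565
```

Request:
{"fn": "play_rows", "kwargs": {
  "increments": [
    [0.1, 0, 0, 0, 0, 0, 0],
    [0.1, 0, 0, 0, 0, 0, 0],
    [0.1, 0, 0, 0, 0, 0, 0],
    [0.1, 0, 0, 0, 0, 0, 0],
    [0.1, 0, 0, -0.5, 0, 0, 0],
    [0.1, 0, 0, -1, 0, 0, 0.1],
    [0.1, 0, 0, -1, 0, 0, 0.2],
    [0.1, 0, 0, -1, 0, 0, 0.2],
    [0.1, 0, 0, -1, 0, 0, 0.2],
    [0.1, 0, 0, -1, 0, 0, 0],
    [0.1, 0, 0, -1, 0, 0, 0]
  ]
}}

```text
time: 4.05
ee_pos: [0.4359, -0.0858, 0.2883]
orientation: [0.999, -0.034, -0.0, 0.0]
wrist_force: [0.9, 0.1, -1.0]
finger_gap: 0.0357
```

```bash
python3 go.py .56 -.23 .26 -4.2
```

```text
t 4.05 ee [ 0.4359 -0.0858  0.2883] gap 0.0357 F [ 0.9  0.1 -1. ]
turn [0.   0.   0.05] shift [3.36 3.37 0.16]
```

Request:
{"fn": "play_rows", "kwargs": {
  "increments": [
    [0.1, 0.5, 0.8, 0, 0, 0, 0],
    [0.1, 0.6, 0.8, 0, 0, 0, 0],
    [0.1, 0.6, 0.8, 0, 0, 0, 0],
    [0.1, 0.6, 0.8, 0, 0, 0, 0.05],
    [0.1, 0.3, 0.17, 0, 0, 0, 0],
    [0.1, 0, 0, 0, 0, 0, 0],
    [0.1, 0, 0, 0, 0, 0, 0]
  ]
}}

```text
time: 4.75
ee_pos: [0.5305, -0.2268, 0.286]
orientation: [0.999, -0.037, -0.001, -0.0]
wrist_force: [0.9, -0.3, -1.4]
finger_gap: 0.036
```

```bash
python3 wr.py w2; python3 go.py .56 -.23 .22 -4.2
```

```text
cam [ 0.603 -0.232  0.421] f 297.8020968682242
[184.2 -45.6 679.3 124.   85.9] bbox (0, 360, 390, 60)
[ 321.4 -569.4  151.8   98.8   85.9] bbox (469, 270, 91, 58)
[ 346.9 -215.9  224.    99.    85.9] bbox (212, 270, 147, 58)
[390.4 141.  162.9 144.1 -18.3] bbox (0, 237, 98, 91)
[ 675.7 -238.4  304.5   26.    85.3] bbox (162, 53, 245, 25)
t 4.8 ee [ 0.5304 -0.2264  0.2863] gap 0.0357 F [ 0.2  1.1 -0.8]
turn [-0.01  0.01  0.01] shift [0.74 0.04 1.11]
```

View pics/w2.png

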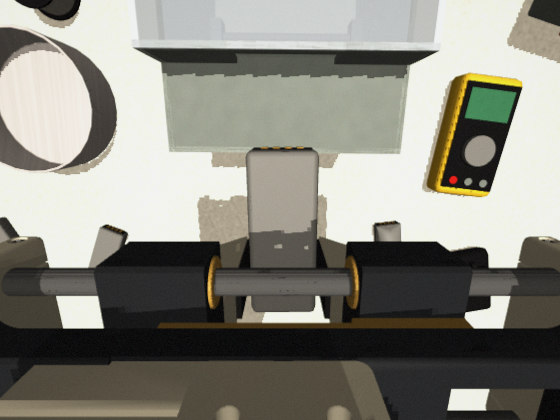

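The wrist view shows the held pack at columns 247–318 with its nose at row 149. The apron front corners are at (170,152) and (401,153), and the hood's front edge runs from (135,47) to (437,49).

```bash
python3 -c "
from h import *
s=load('w.pkl')
for u,v,z in((170,152,.2),(401,153,.2),(163,64,.2),(410,67,.2),(135,45,.24),(437,47,.24),(247,200,.277),(318,200,.277),(282,149,.277)): print(u,v,ray(s,u,v,z).round(4))
print(proj(s,[.6436,-.2356,.2]))
st=env.get_state(); print(st['orientation'])"
```

```text
170 152 [ 0.5904 -0.1477  0.2   ]
401 153 [ 0.5773 -0.3167  0.2   ]
163 64 [ 0.6493 -0.1532  0.2   ]
410 67 [ 0.6351 -0.321   0.2   ]
135 45 [ 0.6514 -0.1538  0.24  ]
437 47 [ 0.6382 -0.3193  0.24  ]
247 200 [ 0.5684 -0.2113  0.277 ]
318 200 [ 0.5658 -0.2467  0.277 ]
282 149 [ 0.5921 -0.2306  0.277 ]
[284.19676191  63.38798967]
[ 9.99338604e-01 -3.63570414e-02 -6.21938369e-04 -3.64958024e-04]
```

Request:
{"fn": "play_rows", "kwargs": {
  "increments": [
    [0.1, 0.5, 0.05, 0, 0, 0, 0],
    [0.1, 0.47, 0, 0.4, 0, 0, 0.03],
    [0.1, 0, 0, 0.7, 0, 0, 0],
    [0.1, 0, 0, 0.33, 0, 0, 0],
    [0.1, 0.4, 0, 0, 0, 0, 0],
    [0.1, 0.4, 0, 0, 0, 0, 0],
    [0.1, 0.4, 0, 0, 0, 0, 0],
    [0.1, 0, 0, 0, 0, 0, 0],
    [0.1, 0, 0, 0, 0, 0, 0]
  ]
}}

```text
time: 5.7
ee_pos: [0.6167, -0.2354, 0.2296]
orientation: [0.999, -0.038, -0.0, -0.0]
wrist_force: [0.3, 0.6, -1.2]
finger_gap: 0.0358
```

```bash
python3 go.py .6191 -.2347 .207 -4.4
```

```text
t 5.7 ee [ 0.6167 -0.2354  0.2296] gap 0.0358 F [ 0.3  0.6 -1.2]
turn [-0.    0.01  0.01] shift [ 0.06 -0.02  0.01]
```

Request:
{"fn": "play_rows", "kwargs": {
  "increments": [
    [0.6, 0, 0, 0, 0, 0, 0],
    [0.6, 0, 0, 0, 0, 0, 0],
    [0.6, 0, 0, 0, 0, 0, 0],
    [0.6, 0, 0, -0.5, 0, 0, 0],
    [0.1, 0, 0, -0.5, 0, 0, 0],
    [0.1, -0.5, 0, 0, 0, 0, 0],
    [0.1, -0.6, 0, 0, 0, 0, 0],
    [0.1, 0, 0, 0, 0, 0, 0],
    [0.1, 0, 0, 0, 0, 0, 0],
    [0.1, 0, 0, 0.5, 0, 0, 0],
    [0.1, 0, 0, 0.48, 0, 0, 0],
    [0.1, 0, 0, 0, 0, 0, 0]
  ]
}}

```text
time: 6.9
ee_pos: [0.5729, -0.232, 0.2278]
orientation: [0.999, -0.038, -0.002, -0.001]
wrist_force: [0.3, 1.2, -0.6]
finger_gap: 0.0091
```

Request:
{"fn": "play_rows", "kwargs": {
  "increments": [
    [0.1, 0.25, 0, 0, 0, 0, 0],
    [0.1, 0.25, 0, 0, 0, 0, 0],
    [0.1, 0.25, 0, 0, 0, 0, 0],
    [0.1, 0.25, 0, 0, 0, 0, 0],
    [0.1, 0.2, 0, 0, 0, 0, 0],
    [0.1, 0.1, 0, 0, 0, 0, 0],
    [0.1, 0.05, 0, 0, 0, 0, 0]
  ]
}}

```text
time: 7.6
ee_pos: [0.6281, -0.2366, 0.2302]
orientation: [0.999, -0.038, 0.0, -0.0]
wrist_force: [-0.7, 0.1, 0.0]
finger_gap: 0.0091
```

```bash
python3 go.py .6330 -.2358 .207 -4.4; python3 - <<'E'
from h import *
a=snap("scene")["p"][130:260,130:290]; b=snap("wrist")["p"][:330,100:470]
cv2.imwrite("pics/v1.png",np.hstack([cv2.resize(a,(406,330),interpolation=cv2.INTER_CUBIC),b]))
E
```

```text
t 7.6 ee [ 0.6281 -0.2366  0.2302] gap 0.0091 F [-0.7  0.1  0. ]
turn [-0. -0.  0.] shift [ 0.12 -0.03  0.03]
```

View pics/v1.png

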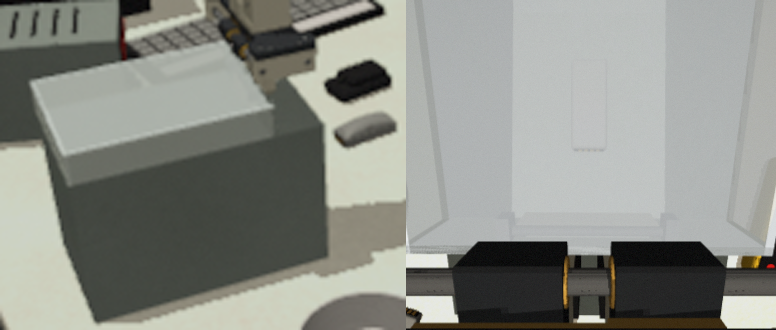

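The wrist view shows the first pack on the bin floor, visible through the clear hood at (589,105), so it dropped in. The same steps now follow for the pack at (0.436, 0.042), yaw -27.6°.

Request:
{"fn": "play_rows", "kwargs": {
  "increments": [
    [0.1, -0.3, 0, -0.3, 0, 0, 0],
    [0.1, -0.4, 0, -0.8, 0, 0, 0],
    [1, -0.75, -0.9, 0, 0, 0, 0],
    [1, -0.75, -0.97, 0, 0, 0, 0],
    [1, -0.75, -0.97, 0, 0, 0, 0],
    [1, -0.75, -0.97, 0, 0, 0, 0],
    [1, -0.75, -0.97, 0, 0, 0, 0],
    [1, -0.75, -0.97, 0, 0, 0, 0],
    [1, -0.59, -0.97, 0, 0, 0, 0.96],
    [1, 0, 0, 0.9, 0, 0, 0.97],
    [1, 0, 0, 0.9, 0, 0, 0.97],
    [1, 0, 0, 0.9, 0, 0, 0.97]
  ]
}}

```text
time: 8.9
ee_pos: [0.4167, 0.0489, 0.1665]
orientation: [0.971, -0.241, 0.001, -0.0]
wrist_force: [0.3, 0.1, -0.0]
finger_gap: 0.0846
```

```bash
python3 go.py .418 .051 .004 -27.6; python3 - <<'E'
from h import *
s=snap("wrist","w3"); save(s,"w.pkl")
for n,P in dict(n1=(.4841,.0342,.018),n2=(.4677,.0076,.018)).items(): print(n,proj(s,P).round())
s=snap("top")
from packs import packs
for o in packs(s): print(*[np.round(v,1) for v in o])
E
```

```text
t 8.9 ee [0.4167 0.0489 0.1665] gap 0.0846 F [ 0.3  0.1 -0. ]
turn [-0.01 -0.03 -0.04] shift [ 0.   -0.06  3.51]
n1 [264. 133.]
n2 [298. 135.]
353.6 -493.6 101.2 64.4 7.3 [426. 287.]
406.7 -373.3 92.0 40.0 3.5 [387. 269.]
417.6 326.8 91.3 38.1 -22.8 [166. 264.]
539.3 455.2 119.4 83.4 -18.6 [128. 225.]
659.3 490.6 123.7 99.3 68.7 [121. 187.]
682.5 72.8 253.0 160.0 6.7 [249. 187.]
```

View pics/w3.png

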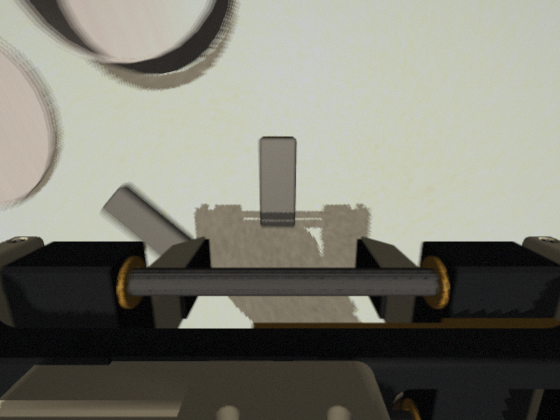

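The pack is centred between the fingers, at columns 260–296 with its nose at row 137, close to the predicted row 134. Gripping.

Request:
{"fn": "play_rows", "kwargs": {
  "increments": [
    [1, 0, -0.05, 0.9, 0, 0, -0.04],
    [1, 0, 0, 0.9, 0, 0, 0],
    [1, 0, 0, 0.9, 0, 0, 0],
    [0.9, 0, 0, 0.6, 0, 0, 0],
    [0.8, 0, 0, 0.18, 0, 0, 0],
    [0.1, 0, 0, 0, 0, 0, 0],
    [0.1, 0, 0, 0, 0, 0, 0],
    [0.1, 0, 0, 0, 0, 0, 0],
    [0.1, 0, 0, 0, 0, 0, 0],
    [0.1, 0, 0, 0, 0, 0, 0],
    [0.1, 0, 0, 0, 0, 0, 0],
    [0.1, 0, 0, 0, 0, 0, 0]
  ]
}}

```text
time: 10.2
ee_pos: [0.4187, 0.0512, 0.0277]
orientation: [0.972, -0.236, 0.001, -0.0]
wrist_force: [-1.9, 1.3, 8.2]
finger_gap: 0.036
```

Request:
{"fn": "play_rows", "kwargs": {
  "increments": [
    [0.1, 0, 0, 0, 0, 0, 0],
    [0.1, 0, 0, 0, 0, 0, 0],
    [0.1, 0, 0, -0.5, 0, 0, 0],
    [0.1, 0, 0, -1, 0, 0, -0.97],
    [0.1, 0, 0, -1, 0, 0, -0.97],
    [0.1, 0, 0, -1, 0, 0, -0.97],
    [0.1, 0, 0, -1, 0, 0, -0.96],
    [0.1, 0, 0, -1, 0, 0, 0],
    [0.1, 0, 0, -0.8, 0, 0, 0],
    [0.1, 0, 0, 0, 0, 0, 0]
  ]
}}

```text
time: 11.2
ee_pos: [0.4198, 0.0512, 0.283]
orientation: [0.999, -0.036, 0.003, -0.001]
wrist_force: [0.2, -0.7, -2.6]
finger_gap: 0.0359
```

```bash
python3 go.py .5692 -.2308 .25 -4.4
```

```text
t 11.2 ee [0.4198 0.0512 0.283 ] gap 0.0359 F [ 0.2 -0.7 -2.6]
turn [-0.01 -0.06  0.04] shift [4.26 6.74 0.28]
```

Request:
{"fn": "play_rows", "kwargs": {
  "increments": [
    [0.1, 0.5, 0.8, 0, 0, -0.05, 0.04],
    [0.1, 0.6, 0.97, 0, 0, 0, 0],
    [0.1, 0.6, 0.97, 0, 0, 0, 0],
    [0.1, 0.6, 0.97, 0, 0, 0, 0],
    [0.1, 0.6, 0.97, 0, 0, 0, 0],
    [0.1, 0.6, 0.97, 0, 0, 0, 0],
    [0.1, 0.56, 0.8, 0, 0, 0, 0],
    [0.1, 0.2, 0.29, 0, 0, 0, 0],
    [0.1, 0, 0, 0.1, 0, 0, 0],
    [0.1, 0, 0, 0, 0, 0, 0]
  ]
}}

```text
time: 12.2
ee_pos: [0.5665, -0.2296, 0.2726]
orientation: [0.999, -0.038, -0.004, -0.001]
wrist_force: [-0.3, 0.8, -1.1]
finger_gap: 0.0356
```

```bash
cat > held.py <<'E'
from h import *
# held pack in wrist view: light-grey block columns/row of nose, bright vs. apron via edges
import sys
s=snap("wrist",sys.argv[1]); save(s,"w.pkl"); z=env.get_state()["ee_pos"][2]-.009
p=cv2.GaussianBlur(s["p"],(5,5),0).astype(int); sat=p[...,2]-p[...,0]
m=(sat[100:235,200:370]>4).astype(np.uint8)
E
python3 held.py w4; python3 go.py .5692 -.2308 .207 -4.4
```

```text
t 12.25 ee [ 0.5666 -0.229   0.2733] gap 0.0359 F [-0.5  0.2 -1.5]
turn [-0.01  0.07  0.02] shift [0.07 0.04 1.11]
```

Request:
{"fn": "play_rows", "kwargs": {
  "increments": [
    [0.1, 0, 0.04, 0.5, 0, 0.05, 0.02],
    [0.1, 0, 0, 0.5, 0, 0, 0],
    [0.1, 0, 0, 0.1, 0, 0, 0],
    [0.1, 0, 0, 0, 0, 0, 0],
    [0.1, 0.4, 0, 0, 0, 0, 0],
    [0.1, 0.4, 0, 0, 0, 0, 0],
    [0.1, 0.4, 0, 0, 0, 0, 0],
    [0.1, 0, 0, 0, 0, 0, 0],
    [0.1, 0, 0, 0, 0, 0, 0]
  ]
}}

```text
time: 13.15
ee_pos: [0.6151, -0.2358, 0.231]
orientation: [0.999, -0.039, 0.0, 0.0]
wrist_force: [0.8, -0.2, -2.2]
finger_gap: 0.036
```

```bash
python3 go.py .6171 -.2347 .207 -4.4
```

```text
t 13.15 ee [ 0.6151 -0.2358  0.231 ] gap 0.036 F [ 0.8 -0.2 -2.2]
turn [ 0.   -0.01 -0.01] shift [ 0.05 -0.03  0.05]
```

Request:
{"fn": "play_rows", "kwargs": {
  "increments": [
    [0.6, 0, 0, 0.05, 0, 0, 0],
    [0.6, 0, 0, 0, 0, 0, 0],
    [0.6, 0, 0, 0, 0, 0, 0],
    [0.6, 0, 0, -0.5, 0, 0, 0],
    [0.1, 0, 0, -0.5, 0, 0, 0],
    [0.1, -0.5, 0, 0, 0, 0, 0],
    [0.1, -0.6, 0, 0, 0, 0, 0],
    [0.1, 0, 0, 0, 0, 0, 0],
    [0.1, 0, 0, 0, 0, 0, 0],
    [0.1, 0, 0, 0.5, 0, 0, 0],
    [0.1, 0, 0, 0.5, 0, 0, 0],
    [0.1, 0, 0, 0, 0, 0, 0]
  ]
}}

```text
time: 14.35
ee_pos: [0.5705, -0.2323, 0.2257]
orientation: [0.999, -0.039, -0.002, -0.001]
wrist_force: [-0.8, -0.5, -0.4]
finger_gap: 0.0094
```

Request:
{"fn": "play_rows", "kwargs": {
  "increments": [
    [0.1, 0.25, 0, 0, 0, 0, 0],
    [0.1, 0.25, 0, 0, 0, 0, 0],
    [0.1, 0.25, 0, 0, 0, 0, 0],
    [0.1, 0.25, 0, 0, 0, 0, 0],
    [0.1, 0.25, 0, 0, 0, 0, 0],
    [0.1, 0.1, 0, 0, 0, 0, 0],
    [0.1, 0.05, 0, 0, 0, 0, 0]
  ]
}}

```text
time: 15.05
ee_pos: [0.6278, -0.2371, 0.2281]
orientation: [0.999, -0.039, 0.0, -0.0]
wrist_force: [-0.3, -0.6, -0.2]
finger_gap: 0.0093
```

```bash
python3 - <<'E'
from h import *
b=snap("wrist"); save(b,"w.pkl"); c=b["p"][:240,100:470]
cv2.imwrite("pics/v2.png",cv2.resize(cv2.normalize(np.clip(c,110,235),None,0,255,cv2.NORM_MINMAX),None,fx=1.6,fy=1.6))
E
python3 go.py .43 .165 .16 -4.4
```

```text
t 15.1 ee [ 0.6276 -0.2372  0.2281] gap 0.0094 F [ 0.5 -0.2 -0.2]
turn [-0.   -0.   -0.02] shift [-5.7  -9.65  1.15]
```

View pics/v2.png

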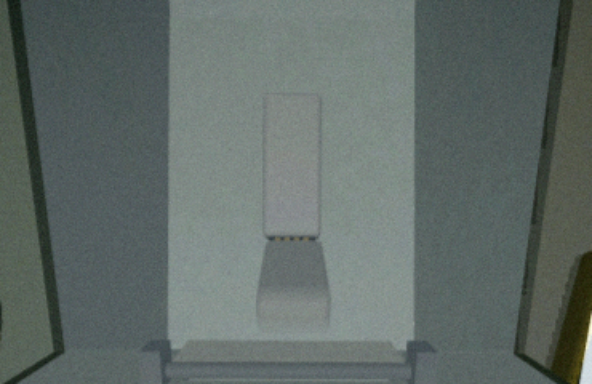

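The contrast-stretched view through the hood shows pack 1 flat on the bin floor at (292,165), and pack 2 past the flap at about (292,285), still tipping or leaning. I'll check it again before the next insertion. On to the third pack.

Request:
{"fn": "play_rows", "kwargs": {
  "increments": [
    [0.1, -0.3, 0, -0.4, 0, 0, 0],
    [0.1, -0.4, 0, -0.8, 0, 0, 0],
    [0.1, -0.6, 0, 0, 0, 0, 0],
    [1, -0.5, -1, 0, 0, 0, 0],
    [1, -0.5, -1, 0, 0, 0, 0],
    [1, -0.5, -1, 0, 0, 0, 0],
    [1, -0.5, -1, 0, 0, 0, 0],
    [1, -0.5, -1, 0, 0, 0, 0],
    [1, -0.5, -1, 0, 0, 0, 0],
    [1, -0.5, -1, 0, 0, 0, 0],
    [1, -0.5, -1, 0, 0, 0, 0]
  ]
}}

```text
time: 16.2
ee_pos: [0.4398, 0.0997, 0.2767]
orientation: [0.999, -0.04, 0.001, 0.0]
wrist_force: [0.6, 0.7, -0.3]
finger_gap: 0.0684
```

Request:
{"fn": "play_rows", "kwargs": {
  "increments": [
    [1, -0.18, -1, 0, 0, 0, 0],
    [1, 0, -0.98, 0, 0, 0, 0],
    [1, 0, 0, 0.5, 0, 0, -0.98],
    [1, 0, 0, 0.7, 0, 0, -0.98],
    [1, 0, 0, 0.7, 0, 0, -0.98],
    [1, 0, 0, 0.7, 0, 0, -0.98],
    [1, 0, 0, 0.2, 0, 0, 0],
    [1, 0, 0, 0, 0, 0, 0]
  ]
}}

```text
time: 17.0
ee_pos: [0.4394, 0.1775, 0.1638]
orientation: [0.987, 0.164, -0.001, 0.0]
wrist_force: [-0.4, -0.5, 0.2]
finger_gap: 0.0918
```

```bash
cat > find.py <<'E'
from h import *
import sys
# pack ahead of the fingers in the wrist view: rows/cols of its dark blob above the gripper's shadow
s=snap("wrist",sys.argv[1]); save(s,"w.pkl"); z=float(sys.argv[2])
g=cv2.GaussianBlur(cv2.cvtColor(s["p"],cv2.COLOR_BGR2GRAY),(3,3),0)
m=(g[80:205,205:360]<150).astype(np.uint8)
n,l,st,ce=cv2.connectedComponentsWithStats(m)
k=1+np.argmax(st[1:,4]); ys,xs=np.nonzero(l==k); v0=ys.min()
top=v0+80
sel=ys<v0+45; sel&=ys>v0+8
rows=np.unique(ys[sel]); L=[xs[ys==r].min()+205 for r in rows]; Rr=[xs[ys==r].max()+206 for r in rows]
a=np.array([ray(s,u,r+80.5,z)[:2] for u,r in zip(L,rows)]); b=np.array([ray(s,u,r+80.5,z)[:2] for u,r in zip(Rr,rows)])
mid=(a+b)/2; d=mid[0]-mid[-1]; yaw=np.degrees(np.arctan2(d[1],d[0])); d/=np.linalg.norm(d)
nose=ray(s,(L[0]+Rr[0])/2,top,z)[:2]
print("L/R px",L[0],Rr[0],L[-1],Rr[-1],"top",top,"width",np.linalg.norm(a-b,axis=1).mean().round(4))
print("yaw",yaw.round(1),"nose",nose.round(4),"centre",(nose-.045*d).round(4),"grip(-20mm)",(nose-.065*d).round(4))
E
python3 find.py w5 .018; python3 go.py .440 .178 .005 19.2
```

```text
L/R px 258 297 259 297 top 132 width 0.0361
yaw 19.4 nose [0.5013 0.2035] centre [0.4589 0.1886] grip(-20mm) [0.44   0.1819]
t 17.05 ee [0.4401 0.1779 0.1648] gap 0.092 F [ 0.1 -0.   0.9]
turn [ 0.   -0.   -0.06] shift [-0.   -0.    3.45]
```

Request:
{"fn": "play_rows", "kwargs": {
  "increments": [
    [1, 0.03, -0.09, 0.9, 0, 0, -0.05],
    [1, 0, 0, 0.9, 0, 0, 0],
    [1, 0, 0, 0.9, 0, 0, 0],
    [0.9, 0, 0, 0.55, 0, 0, 0],
    [0.8, 0, 0, 0.18, 0, 0, 0],
    [0.1, 0, 0, 0, 0, 0, 0],
    [0.1, 0, 0, 0, 0, 0, 0],
    [0.1, 0, 0, 0, 0, 0, 0],
    [0.1, 0, 0, 0, 0, 0, 0],
    [0.1, 0, 0, 0, 0, 0, 0],
    [0.1, 0, 0, 0, 0, 0, 0],
    [0.1, 0, 0, 0, 0, 0, 0]
  ]
}}

```text
time: 18.25
ee_pos: [0.4402, 0.1818, 0.0276]
orientation: [0.986, 0.168, 0.0, -0.0]
wrist_force: [-1.0, -0.9, 6.8]
finger_gap: 0.0359
```

Request:
{"fn": "play_rows", "kwargs": {
  "increments": [
    [0.1, 0, 0, 0, 0, 0, 0],
    [0.1, 0, 0, 0, 0, 0, 0],
    [0.1, 0, 0, -0.5, 0, 0, 0],
    [0.1, 0, 0, -1, 0, 0, 0.98],
    [0.1, 0, 0, -1, 0, 0, 0.98],
    [0.1, 0, 0, -1, 0, 0, 0.98],
    [0.1, 0, 0, -1, 0, 0, 0.98],
    [0.1, 0, 0, -1, 0, 0, 0.04],
    [0.1, 0, 0, -0.8, 0, 0, 0],
    [0.1, 0, 0, 0, 0, 0, 0]
  ]
}}

```text
time: 19.25
ee_pos: [0.4415, 0.1828, 0.2833]
orientation: [0.999, -0.039, 0.003, -0.002]
wrist_force: [0.6, 0.6, -0.7]
finger_gap: 0.0356
```

```bash
python3 go.py .5692 -.2308 .25 -4.4
```

```text
t 19.25 ee [0.4415 0.1828 0.2833] gap 0.0356 F [ 0.6  0.6 -0.7]
turn [-0.03 -0.06 -0.01] shift [ 3.98 10.07  0.28]
```

Request:
{"fn": "play_rows", "kwargs": {
  "increments": [
    [0.1, 0.3, 0.8, 0, 0, 0, 0],
    [0.1, 0.4, 1, 0, 0, 0, 0],
    [0.1, 0.4, 1, 0, 0, 0, 0],
    [0.1, 0.4, 1, 0, 0, 0, 0],
    [0.1, 0.4, 1, 0, 0, 0, 0],
    [0.1, 0.4, 1, 0, 0, 0, 0],
    [0.1, 0.4, 1, 0, 0, 0, 0],
    [0.1, 0.4, 1, 0, 0, 0, 0],
    [0.1, 0.4, 1, 0, 0, 0, 0],
    [0.1, 0.4, 1, 0, 0, 0, 0],
    [0.1, 0.08, 0.27, 0.2, 0, 0, 0],
    [0.1, 0, 0, 0, 0, 0, 0]
  ]
}}

```text
time: 20.45
ee_pos: [0.5659, -0.2344, 0.2683]
orientation: [0.999, -0.041, -0.002, -0.0]
wrist_force: [-0.1, 1.1, -1.5]
finger_gap: 0.0356
```

```bash
python3 go.py .5692 -.2308 .207 -4.4; python3 - <<'E'
from h import *
b=snap("wrist"); save(b,"w.pkl"); c=b["p"][:280,100:470]
print(proj(b,[.569+.065,-.2308,.26]))
cv2.imwrite("pics/v3.png",cv2.resize(cv2.normalize(np.clip(c,110,235),None,0,255,cv2.NORM_MINMAX),None,fx=1.6,fy=1.6))
E
```

```text
t 20.45 ee [ 0.5659 -0.2344  0.2683] gap 0.0356 F [-0.1  1.1 -1.5]
turn [ 0.    0.04 -0.05] shift [ 0.08 -0.1   0.98]
[263.88122601 136.33177037]
```

View pics/v3.png

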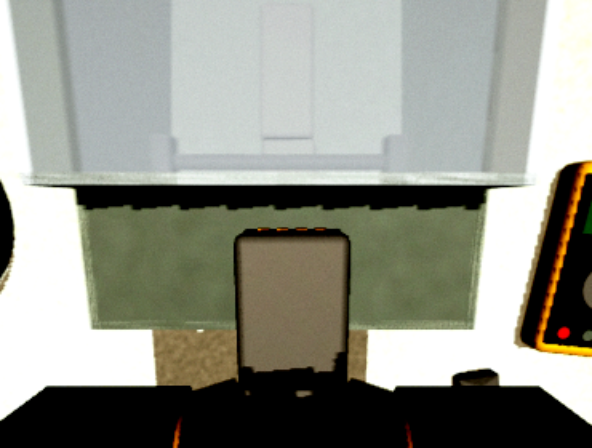

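The apron is clear apart from the held pack, whose nose is at (292,230). The bin shows a flat pack at (288,70) and the flap area looks free. Inserting.

Request:
{"fn": "play_rows", "kwargs": {
  "increments": [
    [0.1, 0.04, -0.1, 0.4, 0, 0.03, -0.05],
    [0.1, 0, 0, 0.5, 0, 0, 0],
    [0.1, 0, 0, 0.08, 0, 0, 0],
    [0.1, 0, 0, 0, 0, 0, 0],
    [0.1, 0.4, 0, 0, 0, 0, 0],
    [0.1, 0.4, 0, 0, 0, 0, 0],
    [0.1, 0.4, 0, 0, 0, 0, 0],
    [0.1, 0, 0, 0, 0, 0, 0],
    [0.1, 0, 0, 0, 0, 0, 0]
  ]
}}

```text
time: 21.4
ee_pos: [0.6173, -0.2313, 0.2327]
orientation: [0.999, -0.036, 0.002, 0.0]
wrist_force: [0.4, 0.8, -1.8]
finger_gap: 0.0357
```

```bash
python3 go.py .6171 -.2347 .207 -4.4
```

```text
t 21.4 ee [ 0.6173 -0.2313  0.2327] gap 0.0357 F [ 0.4  0.8 -1.8]
turn [-0.   -0.04  0.05] shift [0.   0.09 0.09]
```

Request:
{"fn": "play_rows", "kwargs": {
  "increments": [
    [0.1, 0, 0.08, 0.08, 0, -0.03, 0.04],
    [0.6, 0, 0, 0, 0, 0, 0],
    [0.6, 0, 0, 0, 0, 0, 0],
    [0.6, 0, 0, 0, 0, 0, 0],
    [0.6, 0, 0, -0.5, 0, 0, 0],
    [0.1, 0, 0, -0.5, 0, 0, 0],
    [0.1, -0.5, 0, 0, 0, 0, 0],
    [0.1, -0.65, 0, 0, 0, 0, 0],
    [0.1, 0, 0, 0, 0, 0, 0],
    [0.1, 0, 0, 0, 0, 0, 0],
    [0.1, 0, 0, 0.5, 0, 0, 0],
    [0.1, 0, 0, 0.47, 0, 0, 0]
  ]
}}

```text
time: 22.6
ee_pos: [0.5724, -0.2314, 0.2301]
orientation: [0.999, -0.038, 0.001, 0.0]
wrist_force: [0.6, -1.3, -0.4]
finger_gap: 0.0098
```

Request:
{"fn": "play_rows", "kwargs": {
  "increments": [
    [0.1, 0, 0, 0, 0, 0, 0],
    [0.1, 0.25, 0, 0, 0, 0, 0],
    [0.1, 0.25, 0, 0, 0, 0, 0],
    [0.1, 0.25, 0, 0, 0, 0, 0],
    [0.1, 0.25, 0, 0, 0, 0, 0],
    [0.1, 0.25, 0, 0, 0, 0, 0],
    [0.1, 0.1, 0, 0, 0, 0, 0],
    [0.1, 0.05, 0, 0, 0, 0, 0],
    [0.1, 0, 0, 0, 0, 0, 0],
    [0.1, 0, 0, 0, 0, 0, 0]
  ]
}}

```text
time: 23.6
ee_pos: [0.6267, -0.2359, 0.2301]
orientation: [0.999, -0.038, -0.0, 0.0]
wrist_force: [-0.1, 0.1, 0.0]
finger_gap: 0.0092
```

```bash
python3 go.py .43 .165 .16 -4.4; python3 - <<'E'
from packs import *
b=snap("wrist","v4")
for o in packs(snap("top")): print(*[np.round(v,1) for v in o])
E
```

```text
t 23.6 ee [ 0.6267 -0.2359  0.2301] gap 0.0092 F [-0.1  0.1  0. ]
turn [ 0.  0. -0.] shift [-5.67 -9.61  1.2 ]
353.7 -493.8 100.5 63.0 7.3 [426. 287.]
416.7 326.4 90.0 36.7 -22.8 [166. 264.]
539.6 454.8 118.5 80.4 -18.6 [128. 225.]
585.1 68.1 145.7 57.2 -88.2 [248. 213.]
636.8 -200.5 71.6 34.9 86.0 [332. 198.]
663.2 493.3 130.9 90.0 55.4 [120. 187.]
686.9 75.9 158.9 95.6 -78.4 [246. 180.]
775.9 34.4 74.6 59.2 0.7 [260. 155.]
```

Request:
{"fn": "play_rows", "kwargs": {
  "increments": [
    [0.1, -0.3, 0, -0.4, 0, 0, 0],
    [0.1, -0.4, 0, -0.8, 0, 0, 0],
    [0.1, -0.7, 0, 0, 0, 0, 0],
    [0.7, -0.5, -1, 0, 0, 0, 0],
    [0.7, -0.5, -1, 0, 0, 0, 0],
    [0.7, -0.5, -1, 0, 0, 0, 0],
    [0.7, -0.5, -1, 0, 0, 0, 0],
    [0.7, -0.5, -1, 0, 0, 0, 0],
    [0.7, -0.5, -1, 0, 0, 0, 0],
    [0.7, -0.5, -1, 0, 0, 0, 0],
    [0.7, -0.5, -1, 0, 0, 0, 0]
  ]
}}

```text
time: 24.8
ee_pos: [0.435, 0.1011, 0.2785]
orientation: [0.999, -0.039, 0.001, 0.0]
wrist_force: [0.6, 0.5, 0.2]
finger_gap: 0.0636
```

Request:
{"fn": "play_rows", "kwargs": {
  "increments": [
    [0.7, -0.4, -1, 0, 0, 0, 0],
    [0.7, -0.4, -1, 0, 0, 0, 0],
    [0.7, -0.4, -1, 0, 0, 0, 0],
    [0.7, 0, -1, 0, 0, 0, 0],
    [0.7, -0.03, -1, 0, 0, 0, 0],
    [0.7, 0, -0.86, 0, 0, 0, 0],
    [0.7, 0, 0, 0.5, 0, 0, 0.8],
    [0.7, 0, 0, 0.8, 0, 0, 0.8],
    [0.7, 0, 0, 0.7, 0, 0, 0.8],
    [0.7, 0, 0, 0.6, 0, 0, 0.75],
    [0.7, 0, 0, 0.2, 0, 0, 0],
    [0.7, 0, 0, 0, 0, 0, 0]
  ]
}}

```text
time: 26.0
ee_pos: [0.4031, 0.3381, 0.1712]
orientation: [0.982, -0.19, -0.002, 0.001]
wrist_force: [-0.2, 1.0, 0.4]
finger_gap: 0.0642
```

```bash
python3 find.py w6 .018; python3 go.py .4046 .337 .005 -23.3;  python3 packs.py
```

```text
L/R px 265 303 265 302 top 133 width 0.036
yaw -22.6 nose [0.4637 0.3128] centre [0.4221 0.3301] grip(-20mm) [0.4037 0.3378]
t 26.05 ee [0.4037 0.3383 0.1721] gap 0.064 F [-0.4 -0.   1. ]
turn [0.01 0.03 0.24] shift [0.03 0.02 3.63]
353.7 -493.8 101.2 64.0 7.3 [426. 287.]
430.3 -390.0 88.3 40.6 0.6 [392. 262.]
660.3 491.0 124.6 97.4 67.0 [120. 187.]
645.8 69.8 178.5 159.4 0.6 [247. 194.]
775.9 34.4 74.6 59.2 0.7 [260. 155.]
```

Good match. The swollen pack has been knocked to about (0.430,-0.390). Gripping the fourth flat pack.

Request:
{"fn": "play_rows", "kwargs": {
  "increments": [
    [0.7, 0, 0, 0.9, 0, 0, 0.13],
    [0.7, 0, 0, 0.9, 0, 0, 0],
    [0.7, 0, 0, 0.9, 0, 0, 0],
    [0.7, 0, 0, 0.7, 0, 0, 0],
    [0.7, 0, 0, 0.2, 0, 0, 0],
    [0.1, 0, 0, 0, 0, 0, 0],
    [0.1, 0, 0, 0, 0, 0, 0],
    [0.1, 0, 0, 0, 0, 0, 0],
    [0.1, 0, 0, 0, 0, 0, 0],
    [0.1, 0, 0, 0, 0, 0, 0],
    [0.1, 0, 0, 0, 0, 0, 0],
    [0.1, 0, 0, 0, 0, 0, 0]
  ]
}}

```text
time: 27.3
ee_pos: [0.4047, 0.3379, 0.029]
orientation: [0.98, -0.198, -0.001, -0.0]
wrist_force: [-0.8, -2.4, 8.3]
finger_gap: 0.0357
```

Request:
{"fn": "play_rows", "kwargs": {
  "increments": [
    [0.1, 0, 0, 0, 0, 0, 0],
    [0.1, 0, 0, -0.5, 0, 0, 0],
    [0.1, 0, 0, -1, 0, 0, -0.76],
    [0.1, 0, 0, -1, 0, 0, -0.76],
    [0.1, 0, 0, -1, 0, 0, -0.76],
    [0.1, 0, 0, -1, 0, 0, -0.76],
    [0.1, 0, 0, -1, 0, 0, 0],
    [0.1, 0, 0, -0.8, 0, 0, 0],
    [0.1, 0, 0, 0, 0, 0, 0]
  ]
}}

```text
time: 28.2
ee_pos: [0.4062, 0.3391, 0.2849]
orientation: [0.999, -0.041, 0.002, -0.003]
wrist_force: [1.0, -0.4, -1.5]
finger_gap: 0.0359
```

```bash
python3 go.py .5692 -.2308 .25 -4.4
```

```text
t 28.2 ee [0.4062 0.3391 0.2849] gap 0.0359 F [ 1.  -0.4 -1.5]
turn [-0.05 -0.03 -0.04] shift [ 5.16 13.89  0.32]
```

Request:
{"fn": "play_rows", "kwargs": {
  "increments": [
    [0.1, 0.2, 0.8, 0, 0, 0, 0],
    [0.1, 0.35, 1, 0, 0, 0, 0],
    [0.1, 0.35, 1, 0, 0, 0, 0],
    [0.1, 0.35, 1, 0, 0, 0, 0],
    [0.1, 0.35, 1, 0, 0, 0, 0],
    [0.1, 0.35, 1, 0, 0, 0, 0],
    [0.1, 0.35, 1, 0, 0, 0, 0],
    [0.1, 0.35, 1, 0, 0, 0, 0],
    [0.1, 0.35, 1, 0, 0, 0, 0],
    [0.1, 0.35, 1, 0, 0, 0, 0],
    [0.1, 0.35, 1, 0, 0, 0, 0],
    [0.1, 0.35, 1, 0, 0, 0, 0]
  ]
}}

```text
time: 29.4
ee_pos: [0.5275, -0.1475, 0.2791]
orientation: [0.999, -0.04, -0.002, 0.0]
wrist_force: [1.2, 0.7, -0.7]
finger_gap: 0.0354
```

Request:
{"fn": "play_rows", "kwargs": {
  "increments": [
    [0.1, 0.35, 1, 0, 0, 0, 0],
    [0.1, 0.35, 0.7, 0, 0, 0, 0],
    [0.1, 0.3, 0.35, 0.2, 0, 0, 0],
    [0.1, 0, 0, 0, 0, 0, 0],
    [0.1, 0, 0, 0, 0, 0, 0]
  ]
}}

```text
time: 29.9
ee_pos: [0.5604, -0.2306, 0.2707]
orientation: [0.999, -0.041, -0.002, 0.0]
wrist_force: [1.0, 0.4, -1.2]
finger_gap: 0.0358
```

```bash
python3 go.py .5692 -.2308 .208 -4.4
```

```text
t 29.9 ee [ 0.5604 -0.2306  0.2707] gap 0.0358 F [ 1.   0.4 -1.2]
turn [ 0.    0.04 -0.05] shift [ 0.22 -0.01  1.02]
```

Request:
{"fn": "play_rows", "kwargs": {
  "increments": [
    [0.1, 0.2, 0, 0.4, 0, 0.03, -0.05],
    [0.1, 0, 0, 0.5, 0, 0, 0],
    [0.1, 0, 0, 0.1, 0, 0, 0],
    [0.1, 0, 0, 0, 0, 0, 0],
    [0.1, 0.4, 0, 0, 0, 0, 0],
    [0.1, 0.4, 0, 0, 0, 0, 0],
    [0.1, 0.4, 0, 0, 0, 0, 0],
    [0.1, 0, 0, 0, 0, 0, 0],
    [0.1, 0, 0, 0, 0, 0, 0]
  ]
}}

```text
time: 30.8
ee_pos: [0.6168, -0.2351, 0.2324]
orientation: [0.999, -0.038, 0.001, 0.001]
wrist_force: [0.7, 1.0, -2.6]
finger_gap: 0.0353
```

```bash
python3 go.py .6171 -.2347 .208 -4.4
```

```text
t 30.8 ee [ 0.6168 -0.2351  0.2324] gap 0.0353 F [ 0.7  1.  -2.6]
turn [ 0.01 -0.01  0.01] shift [ 0.01 -0.01  0.06]
```

Request:
{"fn": "play_rows", "kwargs": {
  "increments": [
    [0.1, 0, 0, 0.05, 0, 0, 0],
    [0.6, 0, 0, 0, 0, 0, 0],
    [0.6, 0, 0, 0, 0, 0, 0],
    [0.6, 0, 0, 0, 0, 0, 0],
    [0.6, 0, 0, -0.5, 0, 0, 0],
    [0.1, 0, 0, -0.5, 0, 0, 0],
    [0.1, -0.5, 0, 0, 0, 0, 0],
    [0.1, -0.65, 0, 0, 0, 0, 0],
    [0.1, 0, 0, 0, 0, 0, 0],
    [0.1, 0, 0, 0, 0, 0, 0],
    [0.1, 0, 0, 0.5, 0, 0, 0],
    [0.1, 0, 0, 0.5, 0, 0, 0]
  ]
}}

```text
time: 32.0
ee_pos: [0.5724, -0.2319, 0.2298]
orientation: [0.999, -0.038, 0.002, 0.001]
wrist_force: [-0.3, 0.6, -0.6]
finger_gap: 0.0098
```

Request:
{"fn": "play_rows", "kwargs": {
  "increments": [
    [0.1, 0, 0, 0, 0, 0, 0],
    [0.1, 0.25, 0, 0, 0, 0, 0],
    [0.1, 0.25, 0, 0, 0, 0, 0],
    [0.1, 0.25, 0, 0, 0, 0, 0],
    [0.1, 0.25, 0, 0, 0, 0, 0],
    [0.1, 0.25, 0, 0, 0, 0, 0],
    [0.1, 0.1, 0, 0, 0, 0, 0],
    [0.1, 0.05, 0, 0, 0, 0, 0],
    [0.1, 0, 0, 0, 0, 0, 0],
    [0.1, 0, 0, 0, 0, 0, 0]
  ]
}}

```text
time: 33.0
ee_pos: [0.6266, -0.2363, 0.2297]
orientation: [0.999, -0.038, 0.0, 0.0]
wrist_force: [-0.2, 0.6, 0.6]
finger_gap: 0.0093
```

Request:
{"fn": "play_rows", "kwargs": {
  "increments": [
    [0.1, -0.4, 0, -0.4, 0, 0, 0],
    [0.1, -0.9, 0, -0.8, 0, 0, 0],
    [0.6, -0.9, 0, 0, 0, 0, 0],
    [0.6, -0.3, 0, 0, 0, 0, 0],
    [0.6, 0, 0, 0, 0, 0, 0],
    [0.6, 0, 0, 0, 0, 0, 0]
  ]
}}

```text
time: 33.6
ee_pos: [0.5277, -0.2282, 0.2777]
orientation: [0.999, -0.038, 0.001, 0.0]
wrist_force: [0.7, -0.3, 0.0]
finger_gap: 0.0365
```

```bash
python3 go.py .43 -.39 .15 0; python3 - <<'E'
from packs import *
b=snap("wrist"); save(b,"w.pkl"); t=snap("top"); save(t,"top.pkl")
for o in packs(t): print(*[np.round(v,1) for v in o])
c=cv2.normalize(np.clip(b["p"][:270,60:500],90,235),None,0,255,cv2.NORM_MINMAX)
d=cv2.normalize(np.clip(t["p"][90:225,300:410],50,150),None,0,255,cv2.NORM_MINMAX)
cv2.imwrite("pics/v5.png",np.hstack([cv2.resize(c,(500,307)),cv2.resize(d,(250,307),interpolation=cv2.INTER_CUBIC)]))
E
```

```text
t 33.6 ee [ 0.5277 -0.2282  0.2777] gap 0.0365 F [ 0.7 -0.3  0. ]
turn [ 0.01 -0.01 -0.72] shift [-2.44  4.04  2.64]
353.6 -493.5 100.5 63.5 7.3 [426. 287.]
430.3 -389.9 89.8 39.2 3.6 [392. 262.]
539.1 454.6 119.4 82.2 -18.6 [128. 225.]
586.0 68.8 152.2 58.8 -89.5 [248. 213.]
662.6 493.7 131.9 90.5 57.1 [121. 187.]
686.3 76.4 159.3 97.8 -77.3 [245. 180.]
775.9 34.4 74.6 59.2 0.7 [260. 155.]
```

View pics/v5.png

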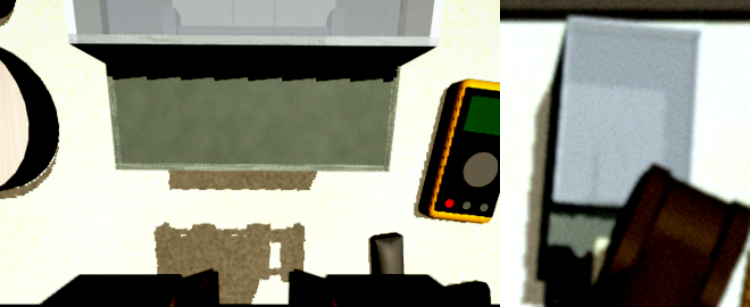

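The apron is empty and nothing is hanging in the slot. Now the swollen pack.

Request:
{"fn": "play_rows", "kwargs": {
  "increments": [
    [0.65, 0, 0, 0, 0, 0, -0.5],
    [0.65, -0.7, 1, 0, 0, 0, -0.22],
    [0.65, -0.7, 1, 0.3, 0, 0, 0],
    [0.65, -0.7, 1, 0.6, 0, 0, 0],
    [0.65, -0.7, 1, 0.8, 0, 0, 0],
    [0.65, 0, 0, 0.8, 0, 0, 0],
    [0.65, 0, 0, 0, 0, 0, 0],
    [0.65, 0, 0, 0, 0, 0, 0]
  ]
}}

```text
time: 34.5
ee_pos: [0.4216, -0.378, 0.1841]
orientation: [1.0, 0.0, -0.0, -0.0]
wrist_force: [0.8, 0.7, 0.3]
finger_gap: 0.0595
```

```bash
python3 find.py w7 .016; python3 go.py .435 -.39 .004 2
```

```text
L/R px 277 313 279 314 top 140 width 0.0363
yaw 3.2 nose [ 0.4808 -0.3898] centre [ 0.4358 -0.3922] grip(-20mm) [ 0.4159 -0.3933]
t 34.55 ee [ 0.4222 -0.3782  0.1851] gap 0.0598 F [ 0.8 -0.7  0.5]
turn [ 0.01 -0.01 -0.32] shift [0.31 0.31 3.98]
```

View pics/w7.png

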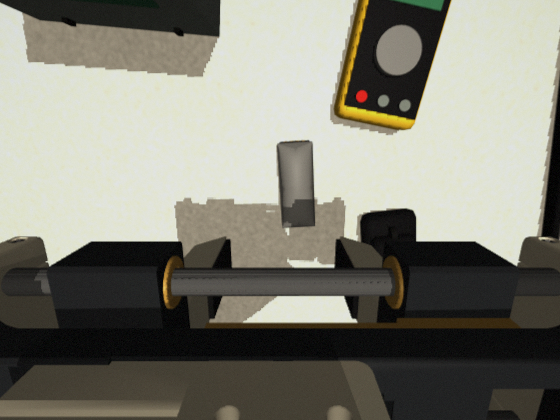

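The swollen pack is at columns 277–313, rows 140–228, with its bulge visible. The mouse and multimeter are clear of the fingers.

Request:
{"fn": "play_rows", "kwargs": {
  "increments": [
    [0.65, 0.33, 0.37, 0.3, 0, 0, -0.53],
    [0.65, 0, 0, 0.9, 0, 0, 0],
    [0.65, 0, 0, 0.9, 0, 0, 0],
    [0.65, 0, 0, 0.9, 0, 0, 0],
    [0.65, 0, 0, 0.7, 0, 0, 0],
    [0.65, 0, 0, 0.26, 0, 0, 0],
    [0.65, 0, 0, 0, 0, 0, 0],
    [0.1, 0, 0, 0, 0, 0, 0],
    [0.1, 0, 0, 0, 0, 0, 0],
    [0.1, 0, 0, 0, 0, 0, 0],
    [0.1, 0, 0, 0, 0, 0, 0],
    [0.1, 0, 0, 0, 0, 0, 0]
  ],
  "newtons": 20
}}

```text
time: 35.75
ee_pos: [0.4345, -0.3938, 0.0271]
orientation: [1.0, 0.027, 0.001, 0.001]
wrist_force: [0.4, 1.8, 7.8]
finger_gap: 0.0358
```

Request:
{"fn": "play_rows", "kwargs": {
  "increments": [
    [0.1, 0, 0, 0, 0, 0, 0],
    [0.1, 0, 0, 0, 0, 0, 0],
    [0.1, 0, 0, -0.4, 0, 0, 0],
    [0.1, 0, 0, -0.8, 0, 0, 0.5],
    [0.1, 0, 0, -1, 0, 0, 0],
    [0.1, 0, 0, -1, 0, 0, 0],
    [0.1, 0, 0, -0.8, 0, 0, 0],
    [0.1, 0, 0, 0, 0, 0, 0]
  ]
}}

```text
time: 36.55
ee_pos: [0.4354, -0.3954, 0.1909]
orientation: [1.0, 0.001, 0.004, 0.003]
wrist_force: [-0.2, -0.0, -0.6]
finger_gap: 0.0358
```

```bash
python3 go.py .60 .0657 .16 0
```

```text
t 36.55 ee [ 0.4354 -0.3954  0.1909] gap 0.0358 F [-0.2 -0.  -0.6]
turn [ 0.05 -0.07  0.02] shift [  4.11 -11.53   0.22]
```

Request:
{"fn": "play_rows", "kwargs": {
  "increments": [
    [0.1, 0, -0.8, 0, 0.05, -0.07, 0],
    [0.1, 0, -1, 0, 0, 0, 0],
    [0.1, 0, -1, 0, 0, 0, 0],
    [0.1, 0, -1, 0, 0, 0, 0],
    [0.1, 0, -1, 0, 0, 0, 0],
    [0.1, 0, -1, 0, 0, 0, 0],
    [0.1, 0, -1, 0, 0, 0, 0],
    [0.1, 0.5, -1, 0, 0, 0, 0],
    [0.1, 0.7, -1, 0, 0, 0, 0],
    [0.1, 0.7, -1, 0, 0, 0, 0],
    [0.1, 0.7, -1, 0, 0, 0, 0],
    [0.1, 0.7, -0.7, 0, 0, 0, 0]
  ]
}}

```text
time: 37.75
ee_pos: [0.5649, 0.0704, 0.1861]
orientation: [1.0, 0.003, -0.004, -0.003]
wrist_force: [0.6, -0.5, -0.8]
finger_gap: 0.036
```

Request:
{"fn": "play_rows", "kwargs": {
  "increments": [
    [0.1, 0, 0, 0, 0, 0, 0],
    [0.1, 0, 0, 0, 0, 0, 0]
  ]
}}

```text
time: 37.95
ee_pos: [0.5642, 0.0673, 0.1858]
orientation: [1.0, 0.002, -0.004, -0.002]
wrist_force: [-1.0, -0.6, -0.9]
finger_gap: 0.036
```

```bash
python3 - <<'E'
from h import *
s=snap("wrist","w8"); save(s,"w.pkl")
g=cv2.GaussianBlur(cv2.cvtColor(s["p"],cv2.COLOR_BGR2GRAY),(5,5),0)
print(proj(s,[.6467,.0657,.06]), s["K"][0,0]*.078/( -s["Rm"].T@s["t"])[2])
c=cv2.HoughCircles(g,cv2.HOUGH_GRADIENT,1.5,40,param1=100,param2=30,minRadius=60,maxRadius=140)
for u,v,r in (c[0][:6] if c is not None else []): print(u,v,r,ray(s,u,v,.06).round(4), (ray(s,u+r,v,.06)-ray(s,u,v,.06))[1].round(4))
t=load("top.pkl")
E
python3 go.py .6467 .0657 .16 0
```

```text
[286.05570288 112.42430437] 72.41386473409881
294.75 99.75 103.5 [0.6567 0.0586 0.06  ] -0.0853
39.75 150.75 110.850006 [0.6142 0.2789 0.06  ] -0.0962
225.75 285.75 132.45 [0.4841 0.1238 0.06  ] -0.13
282.75 284.25 76.2 [0.4862 0.0678 0.06  ] -0.0746
255.75 122.25 109.2 [0.6387 0.0912 0.06  ] -0.0918
84.75 146.25 69.6 [0.6182 0.2391 0.06  ] -0.0601
t 38.0 ee [0.5638 0.0661 0.186 ] gap 0.0357 F [ 0.4 -0.5 -1.7]
turn [-0.03  0.08  0.02] shift [2.07 0.01 0.1 ]
```

View pics/w8.png

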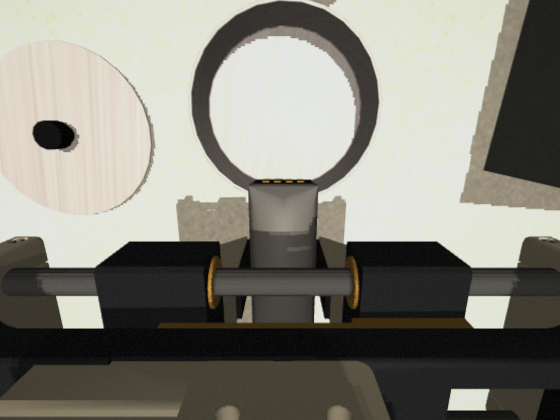

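The wrist view shows the pot's outer rim from columns 191 to 379 with its far edge at row 2, so its centre is at about (285,97). The lid knob is at (53,135), and the held pack's nose at row 181.

```bash
python3 - <<'E'
from h import *
s=load("w.pkl")
for u,v,z in((285,2,.06),(191,100,.06),(379,100,.06),(285,97,.06),(285,24,.06),(53,135,.036),(33,135,.036),(75,135,.036),(285,181,.17)): print(u,v,ray(s,u,v,z).round(4))
for q in (0,90,180,270): print(q,proj(s,[.655+.081*np.cos(np.radians(q)),.0657+.081*np.sin(np.radians(q)),.06]).round())
t=load("top.pkl"); g=cv2.cvtColor(t["p"],cv2.COLOR_BGR2GRAY)
print("far rim col",g[155:180,249]); print(ray(t,249,166.3,.06),"near",g[205:228,249])
print("row",g[190,220:232],g[190,268:280])
for x in(.6467,.655): print(x,[proj(t,[x+d,.0657,.06])[1].round(1) for d in(.081,.078,-.078,-.081)])
E
```

```text
285 2 [0.7268 0.0671 0.06  ]
191 100 [0.6562 0.1444 0.06  ]
379 100 [ 0.6568 -0.0108  0.06  ]
285 97 [0.6588 0.0667 0.06  ]
285 24 [0.712 0.067 0.06 ]
53 135 [0.6266 0.2828 0.036 ]
33 135 [0.6265 0.3015 0.036 ]
75 135 [0.6267 0.2622 0.036 ]
285 181 [0.6092 0.0666 0.17  ]
0 [287. -12.]
90 [188. 101.]
180 [285. 197.]
270 [384. 102.]
far rim col [153 151 145 146 147 152 153 153 154 154 146 127  89  57  47  50  65  89
 116 141 152 154 155 154 155]
[0.72661612 0.06690574 0.06      ] near [155 156 153 156 156 155 156 156 156 148 128  95  75  81  94  98 106 120
 144 152 154 155 156]
row [155 152 151 137 107  76  83 120 143 152 155 156] [153 155 144 122 101 104 122 141 152 153 154 155]
0.6467 [np.float64(166.0), np.float64(166.9), np.float64(215.3), np.float64(216.2)]
0.655 [np.float64(163.4), np.float64(164.4), np.float64(212.7), np.float64(213.6)]
```

Request:
{"fn": "play_rows", "kwargs": {
  "increments": [
    [0.1, 0.7, 0, 0, 0, 0.08, 0],
    [0.1, 0.8, 0, 0, 0, 0, 0],
    [0.1, 0.55, 0, 0, 0, 0, 0],
    [0.1, 0, 0, 0.8, 0, 0, 0],
    [0.1, 0, 0, 0.8, 0, 0, 0],
    [0.1, 0, 0, 0.8, 0, 0, 0],
    [0.1, 0, 0, 0.8, 0, 0, 0],
    [0.1, 0, 0, 0.3, 0, 0, 0],
    [0.1, 0, 0, 0, 0, 0, 0]
  ]
}}

```text
time: 38.9
ee_pos: [0.6452, 0.0662, 0.0453]
orientation: [1.0, 0.0, -0.001, -0.002]
wrist_force: [0.4, -0.4, -0.3]
finger_gap: 0.0357
```

```bash
python3 go.py .646 .067 .010 0
```

```text
t 38.9 ee [0.6452 0.0662 0.0453] gap 0.0357 F [ 0.4 -0.4 -0.3]
turn [-0.03  0.02  0.01] shift [ 0.02 -0.02  0.33]
```

Request:
{"fn": "play_rows", "kwargs": {
  "increments": [
    [0.1, 0, 0, 0.15, 0, 0, 0],
    [0.1, 0, 0, 0.13, 0, 0, 0],
    [0.1, 0, 0, 0, 0, 0, 0],
    [0.6, 0, 0, 0, 0, 0, 0],
    [0.6, 0, 0, 0, 0, 0, 0],
    [0.6, 0, 0, 0, 0, 0, 0],
    [0.6, 0, 0, 0, 0, 0, 0],
    [0.6, 0, 0, -0.4, 0, 0, 0],
    [0.6, 0, 0, -0.8, 0, 0, 0],
    [0.6, 0, 0, -1, 0, 0, 0],
    [0.6, 0, 0, -1, 0, 0, 0],
    [0.6, 0, 0, -1, 0, 0, 0]
  ]
}}

```text
time: 40.1
ee_pos: [0.6465, 0.0668, 0.2066]
orientation: [1.0, 0.001, 0.001, -0.002]
wrist_force: [0.3, 0.5, -0.9]
finger_gap: 0.0549
```

```bash
python3 go.py .55 .287 .15 0
```

```text
t 40.1 ee [0.6465 0.0668 0.2066] gap 0.0549 F [ 0.3  0.5 -0.9]
turn [-0.04 -0.03  0.02] shift [-2.41 -5.51  0.87]
```

Request:
{"fn": "play_rows", "kwargs": {
  "increments": [
    [0.6, -0.45, -0.9, 0, 0, 0, 0],
    [0.6, -0.45, -0.95, 0, 0, 0, 0],
    [0.6, -0.5, -0.95, 0, 0, 0, 0],
    [0.6, -0.5, -0.95, 0, 0, 0, 0],
    [0.6, -0.5, -0.95, 0.3, 0, 0, 0],
    [0.6, 0, -0.8, 0.5, 0, 0, 0],
    [0.6, 0, 0, 0, 0, 0, 0],
    [0.6, 0, 0, 0, 0, 0, 0]
  ]
}}

```text
time: 40.9
ee_pos: [0.5499, 0.2874, 0.1729]
orientation: [1.0, 0.002, 0.001, -0.002]
wrist_force: [0.5, -1.0, -0.3]
finger_gap: 0.0552
```

```bash
python3 - <<'E'
from h import *
s=snap("wrist","w9"); save(s,"w.pkl")
g=cv2.cvtColor(s["p"],cv2.COLOR_BGR2GRAY)[:240]
n,l,st,ce=cv2.connectedComponentsWithStats((g<70).astype(np.uint8))
for i in range(1,n):
    if 300<st[i,4]<6000:
        x,y,w,h=st[i,:4]; print(st[i],ce[i].round(1),ray(s,*ce[i],.036).round(4),"wid mm",((ray(s,x+w,y,.036)-ray(s,x,y,.036))[1]*1000).round(1),((ray(s,x,y+h,.036)-ray(s,x,y,.036))[0]*1000).round(1))
t=snap("scene"); save(t,"scene.pkl"); t=snap("top"); save(t,"top.pkl")
E
python3 go.py .624 .285 .06 0
```

```text
[ 432    0   83  183 4268] [458.3  97.5] [0.6469 0.1378 0.036 ] wid mm -65.9 -147.5
[   0    6   62   75 3071] [26.2 44.9] [0.6867 0.5016 0.036 ] wid mm -50.1 -56.1
[ 488   47   30  103 1618] [503.9  98.5] [0.6463 0.0986 0.036 ] wid mm -24.7 -83.6
[  37   59   96   64 3357] [91.4 97.2] [0.6459 0.4541 0.036 ] wid mm -80.7 -51.7
[  0  86  61  16 765] [28.2 92.8] [0.6494 0.5081 0.036 ] wid mm -52.5 -13.0
[269 106  28  30 682] [282.4 120.8] [0.6271 0.2889 0.036 ] wid mm -24.3 -25.3
[  81  152   90   88 2785] [114.9 186.8] [0.5673 0.445  0.036 ] wid mm -81.7 -85.1
t 41.05 ee [0.5512 0.2853 0.1735] gap 0.0551 F [ 0.5 -0.1 -0.3]
turn [-0.04 -0.03 -0.  ] shift [1.82 0.01 2.29]
```

Request:
{"fn": "play_rows", "kwargs": {
  "increments": [
    [0.6, 0.6, -0.04, 0, 0, 0, 0],
    [0.6, 0.8, 0, 0, 0, 0, 0],
    [0.6, 0.48, 0, 0.4, 0, 0, 0],
    [0.6, 0, 0, 0.8, 0, 0, 0],
    [0.6, 0, 0, 0.8, 0, 0, 0],
    [0.6, 0, 0, 0.8, 0, 0, 0],
    [0.6, 0, 0, 0.5, 0, 0, 0],
    [0.6, 0, 0, 0, 0, 0, 0],
    [0.6, 0, 0, 0, 0, 0, 0]
  ]
}}

```text
time: 41.95
ee_pos: [0.6265, 0.2882, 0.0415]
orientation: [1.0, 0.0, 0.001, -0.002]
wrist_force: [0.4, 0.0, 0.2]
finger_gap: 0.0549
```

```bash
python3 go.py .627 .288 .015 0
```

```text
t 41.95 ee [0.6265 0.2882 0.0415] gap 0.0549 F [0.4 0.  0.2]
turn [-0.04 -0.02  0.01] shift [0.01 0.   0.11]
```

Request:
{"fn": "play_rows", "kwargs": {
  "increments": [
    [0.6, 0, 0, 0.1, 0, 0, 0],
    [0.6, 0, 0, 0, 0, 0, 0],
    [0.1, 0, 0, 0, 0, 0, 0],
    [0.1, 0, 0, 0, 0, 0, 0],
    [0.1, 0, 0, 0, 0, 0, 0],
    [0.1, 0, 0, 0, 0, 0, 0],
    [0.1, 0, 0, 0, 0, 0, 0],
    [0.1, 0, 0, 0, 0, 0, 0],
    [0.1, 0, 0, 0, 0, 0, 0],
    [0.1, 0, 0, 0, 0, 0, 0]
  ],
  "newtons": 40
}}

```text
time: 42.95
ee_pos: [0.6256, 0.2893, 0.0367]
orientation: [1.0, 0.001, 0.001, -0.002]
wrist_force: [-1.2, 0.3, 2.1]
finger_gap: 0.0259
```

Request:
{"fn": "play_rows", "kwargs": {
  "increments": [
    [0.1, 0, 0, -0.4, 0, 0, 0],
    [0.1, 0, 0, -0.8, 0, 0, 0],
    [0.1, 0, 0, -0.8, 0, 0, 0],
    [0.1, 0, 0, -0.8, 0, 0, 0],
    [0.1, 0, 0, -0.4, 0, 0, 0],
    [0.1, 0, 0, 0, 0, 0, 0]
  ]
}}

```text
time: 43.55
ee_pos: [0.6269, 0.2892, 0.1683]
orientation: [1.0, 0.001, 0.003, -0.004]
wrist_force: [0.5, -0.2, -2.8]
finger_gap: 0.026
```

```bash
python3 go.py .646 .067 .12 0; python3 - <<'E'
from h import *
# pot rim in the top view now: outer ring left/right/far edges
t=load("top.pkl"); g=cv2.cvtColor(t["p"],cv2.COLOR_BGR2GRAY).astype(int)
c=g[150:240,249]; print("col249",c.tolist()); print("row190",g[190,215:285].tolist())
E
```

```text
t 43.55 ee [0.6269 0.2892 0.1683] gap 0.026 F [ 0.5 -0.2 -2.8]
turn [-0.07 -0.06  0.02] shift [0.48 5.56 0.66]
col249 [154, 154, 154, 154, 154, 153, 150, 149, 147, 148, 153, 156, 154, 155, 155, 149, 131, 93, 59, 47, 48, 67, 89, 118, 143, 153, 154, 155, 157, 152, 138, 111, 90, 85, 86, 89, 88, 88, 91, 95, 94, 94, 95, 95, 96, 97, 96, 97, 96, 94, 95, 93, 91, 89, 86, 82, 70, 64, 74, 111, 142, 157, 156, 156, 150, 129, 96, 74, 83, 95, 98, 107, 124, 146, 156, 154, 155, 156, 156, 155, 155, 154, 156, 155, 154, 154, 155, 156, 155, 154]
row190 [156, 156, 156, 154, 157, 157, 156, 151, 138, 107, 76, 84, 121, 148, 154, 153, 157, 157, 155, 156, 156, 155, 156, 157, 157, 155, 156, 155, 143, 112, 84, 81, 86, 93, 94, 93, 89, 83, 74, 79, 110, 142, 152, 157, 156, 157, 156, 156, 155, 155, 156, 157, 158, 156, 153, 146, 123, 101, 104, 124, 144, 155, 157, 154, 157, 154, 157, 156, 155, 155]
```

Request:
{"fn": "play_rows", "kwargs": {
  "increments": [
    [0.1, 0.1, 0.6, 0, -0.06, -0.06, 0],
    [0.1, 0.1, 0.8, 0, 0, 0, 0],
    [0.1, 0.1, 0.9, 0, 0, 0, 0],
    [0.1, 0.1, 0.9, 0, 0, 0, 0],
    [0.1, 0.08, 0.9, 0, 0, 0, 0],
    [0.1, 0, 0.8, 0, 0, 0, 0],
    [0.1, 0, 0.6, 0, 0, 0, 0],
    [0.1, 0, 0.08, 0, 0, 0, 0],
    [0.1, 0, 0, 0.5, 0, 0, 0],
    [0.1, 0, 0, 0.5, 0, 0, 0],
    [0.1, 0, 0, 0, 0, 0, 0],
    [0.1, 0, 0, 0, 0, 0, 0]
  ]
}}

```text
time: 44.75
ee_pos: [0.6444, 0.0661, 0.1243]
orientation: [1.0, 0.002, -0.003, 0.001]
wrist_force: [1.0, 0.1, -1.6]
finger_gap: 0.026
```

```bash
python3 go.py .646 .066 .067 0
```

```text
t 44.75 ee [0.6444 0.0661 0.1243] gap 0.026 F [ 1.   0.1 -1.6]
turn [0.02 0.06 0.03] shift [0.04 0.   0.88]
```

Request:
{"fn": "play_rows", "kwargs": {
  "increments": [
    [0.1, 0.03, 0, 0.3, 0.02, 0.05, 0],
    [0.1, 0, 0, 0.25, 0, 0, 0],
    [0.1, 0, 0, 0.15, 0, 0, 0],
    [0.1, 0, 0, 0.1, 0, 0, 0],
    [0.1, 0, 0, 0.05, 0, 0, 0],
    [0.1, 0, 0, 0, 0, 0, 0],
    [0.1, 0, 0, 0, 0, 0, 0]
  ]
}}

```text
time: 45.45
ee_pos: [0.6463, 0.0654, 0.091]
orientation: [1.0, 0.001, 0.001, -0.0]
wrist_force: [-0.2, 1.4, -2.5]
finger_gap: 0.0264
```

```bash
python3 go.py .646 .066 .067 0
```

```text
t 45.45 ee [0.6463 0.0654 0.091 ] gap 0.0264 F [-0.2  1.4 -2.5]
turn [-0.   -0.01  0.02] shift [-0.01 -0.01  0.05]
```

Request:
{"fn": "play_rows", "kwargs": {
  "increments": [
    [0.1, 0, 0, 0.05, 0, 0, 0],
    [0.1, 0, 0, 0.03, 0, 0, 0],
    [0.1, 0, 0, 0, 0, 0, 0]
  ]
}}

```text
time: 45.75
ee_pos: [0.6465, 0.0654, 0.0887]
orientation: [1.0, 0.001, 0.001, -0.0]
wrist_force: [-2.8, 0.2, 6.2]
finger_gap: 0.0261
```

Request:
{"fn": "play_rows", "kwargs": {
  "increments": [
    [0.6, 0, 0, 0, 0, 0, 0],
    [0.6, 0, 0, 0, 0, 0, 0],
    [0.6, 0, 0, 0, 0, 0, 0],
    [0.6, 0, 0, 0, 0, 0, 0],
    [0.6, 0, 0, -0.4, 0, 0, 0],
    [0.6, 0, 0, -0.8, 0, 0, 0],
    [0.6, -0.7, 0, -0.8, 0, 0, 0],
    [0.6, -0.9, 0, -0.5, 0, 0, 0],
    [0.6, -0.9, 0.4, -0.5, 0, 0, 0],
    [0.6, -0.9, 0.8, -0.5, 0, 0, 0],
    [0.6, 0, 0.8, -0.5, 0, 0, 0],
    [0.6, 0, 0.8, 0, 0, 0, 0]
  ]
}}

```text
time: 46.95
ee_pos: [0.5121, -0.0465, 0.2496]
orientation: [1.0, 0.002, 0.003, -0.0]
wrist_force: [1.2, 0.2, -0.7]
finger_gap: 0.0554
```

```bash
python3 go.py .58 -.233 .30 -4.4; python3 - <<'E'
from h import *
t=snap("scene"); save(t,"scene.pkl"); w=snap("wrist")
a=t["p"][130:330,120:420]; cv2.imwrite("pics/v6.png",cv2.resize(a,(780,520),interpolation=cv2.INTER_CUBIC))
E
```

```text
t 46.95 ee [ 0.5121 -0.0465  0.2496] gap 0.0554 F [ 1.2  0.2 -0.7]
turn [-0.01 -0.05  0.76] shift [ 2.05  4.52 -1.81]
```

View pics/v6.png

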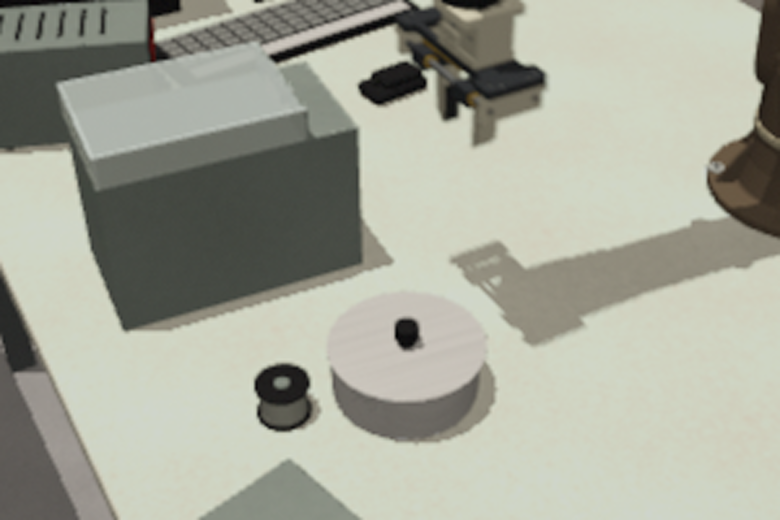

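The lid sits level on the pot, and contact came at exactly the seated height. I've used 16 views, so the last check is numeric: read the inside of the bin through the clear hood.

Request:
{"fn": "play_rows", "kwargs": {
  "increments": [
    [0.6, 0, 0, -0.9, 0, 0, 0.38],
    [0.6, 0, 0, -0.9, 0, 0, 0.38],
    [0.6, 0.4, 0.9, 0, 0, 0, 0],
    [0.6, 0.6, 0.9, 0, 0, 0, 0],
    [0.6, 0.6, 0.9, 0, 0, 0, 0],
    [0.6, 0.6, 0.9, 0, 0, 0, 0],
    [0.6, 0.6, 0.9, 0, 0, 0, 0],
    [0.6, 0, 0, 0, 0, 0, 0],
    [0.6, 0, 0, 0, 0, 0, 0]
  ]
}}

```text
time: 47.95
ee_pos: [0.6095, -0.2342, 0.3175]
orientation: [0.999, -0.039, -0.0, -0.0]
wrist_force: [0.5, 0.8, 0.5]
finger_gap: 0.055
```

```bash
python3 - <<'E'
from h import *
s=snap("wrist","v7"); save(s,"w.pkl")
g=cv2.GaussianBlur(cv2.cvtColor(s["p"],cv2.COLOR_BGR2GRAY),(5,5),0)
ax=np.array([np.cos(np.radians(-4.4)),np.sin(np.radians(-4.4))]); ay=np.array([-ax[1],ax[0]]); sl=np.array([.644,-.2366])
def at(d,l,z):
    q=proj(s,[*(sl+d*ax+l*ay),z]); u,v=q.round().astype(int); return int(g[v,u]) if 0<=u<560 and 0<=v<420 else -1
print("floor plane, rows d=0..200 step 8mm, cols l=+72..-72")
for d in range(0,205,8): print(d,*["%3d"%at(d/1000,l/1000,.02) for l in range(72,-73,-8)])
print("slot plane z=.205")
for d in range(-56,40,8): print(d,*["%3d"%at(d/1000,l/1000,.205) for l in range(72,-73,-8)])
E
```

```text
floor plane, rows d=0..200 step 8mm, cols l=+72..-72
0 203 204 205 205 204 204 204 203 204 204 204 203 204 205 204 205 204 205 205
8 204 205 204 204 205 205 204 203 204 204 203 203 204 205 204 204 204 204 205
16 203 204 204 204 204 204 205 203 203 204 203 203 203 204 204 204 204 205 204
24 204 204 204 204 203 203 203 202 204 203 203 203 204 203 204 203 204 204 203
32 203 204 204 203 203 203 203 186 189 190 192 187 202 204 203 204 204 204 203
40 203 203 203 203 203 203 202 202 202 202 202 202 202 203 202 203 203 203 203
48 203 203 203 203 203 203 201 203 203 204 203 203 203 203 203 203 203 203 203
56 202 202 203 202 202 203 201 203 203 203 204 203 202 203 203 203 203 203 203
64 202 203 202 202 202 201 201 203 203 203 203 203 201 203 203 203 203 203 203
72 202 202 201 201 202 202 202 203 202 203 202 202 202 202 202 202 203 203 203
80 202 202 202 202 202 202 202 202 202 202 202 202 201 202 203 202 202 202 202
88 201 202 201 201 202 202 201 202 202 202 202 202 202 201 202 202 202 203 203
96 202 201 202 202 201 202 201 202 202 202 202 201 201 202 202 202 203 203 203
104 201 201 202 201 20
[... 1287 characters left out ...]
  82  83 131 140 139 130 145 135 130  85  80  81  81 127  95  83  83
-24 152 150 151 148 151 151 150 150 151 149 150 151 150 148 151 152 150 145 153
-16 155 155 151 153 148 153 151 151 149 149 149 151 150 152 152 152 152 153 156
-8 152 156 140 155 139 153 154 139 153 138 156 139 140 157 143 158 122 143 160
0 191 190 191 193 190 195 196 196 195 195 196 196 195 193 189 191 190 190 191
8 189 189 189 196 193 196 196 196 196 196 196 196 198 198 187 202 190 191 190
16 189 189 189 204 203 205 204 204 204 204 203 204 204 204 205 205 190 190 190
24 189 189 189 204 204 204 203 204 204 204 204 205 204 204 204 203 191 190 190
32 188 188 188 202 204 205 203 204 202 203 203 203 204 204 203 203 190 190 190
```

```bash
python3 -c "
from rig import env
print(env.job_done())"
```

```text
the job is handed in; nothing more can be done
None
```

I posted all four flat packs on the bench through the slot, pushing each one in until its tail reached the hood face. I then laid the swollen pack in the pot and put the lid on. The swollen pack had been knocked to about (0.43, -0.39) partway through, so I measured its position again before picking it up. The job was handed in at about 48 s.

**Last checks:**
- **Pot and lid:** the scene view shows the lid level on the pot. It made contact at the seated height, with the wrist force reading 6 N.
- **Box:** the apron is empty. Brightness readings through the clear hood show nothing in or just behind the slot, and pack edges on the bin floor, so the flap looks shut. I did not measure the flap angle. I also could not count the four packs one by one, because they lie stacked.
- **Other things on the bench:** the gripper kept clear of them at every pick and place. The spool, mouse and multimeter looked unmoved in the pictures; I did not check the others again at the end.

No check failed. The top camera's pack positions were a few millimetres off the wrist camera's, so I used the wrist readings for gripping.

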